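Unload the gang vise and blow it out

TASK

Slide the bench vise open as far as it goes, and only then lift out the finished notched rod rests, however many there are, and stand them all upright on the floor of the shallow tray. With the vise empty and still open, pick up the cordless air duster and hold its nozzle steadily aimed, from roughly a hand's width away, at the black chip hole in the middle of the vise's bed for two seconds. Then stand the duster back on its rubber mat, slide the empty vise fully shut, and leave everything else on the bench where it is.

Things in the scene. Friction and masses are not known exactly. Their poses are not given: they have to be found in the camera images.
- vise: Blue bench vise fixed to the bench; 250 mm along its jaws (own y), slide along own x. Origin at bench level, z up. Bed 30 mm above the bench, x -150 to +60 mm. Fixed jaw at +x: inner face at x = +60 mm, 75 mm high, 35 mm thick; the rests stand on the bed in a row along y against it. The moving jaw is on their -x side and opens towards -x. Position and yaw vary.
- jaw (a joint): Gap between the vise's jaws, in m: 0 fully shut, 0.100 fully open (stops at both), about 0.045 when clamped on the rests. Growing values move the moving jaw along the vise's -x. It takes about 6 N to slide and stays where it is left. The moving jaw is 36 mm thick, its top 75 mm above the bench.
- jaw_handle (a point): Middle of the black upright cylindrical handle on the moving jaw, 30 mm in diameter, from 84 to 120 mm above the bench (this point at 103 mm), midway along the jaw on a lug, 58 mm to the -x side of the jaw's inner face. To be pinched from above and drawn along the vise's x; it moves with the jaw.
- chip_hole (a point): Centre of the black chip hole, 26 mm across, on the surface of the vise's bed (30 mm above the bench), midway between the open jaws. Axes as the vise's.
- tray: Shallow grey plastic tray fixed to the bench, outside 220 mm (own x) by 190 mm (own y), walls 5 mm thick and 30 mm high, floor 5 mm above the bench. Origin: centre of its underside. It stands on one side of the vise, the mat on the other; sides, position and yaw vary.
- mat: Flat black rubber mat fixed to the bench, 180 mm (own x) by 120 mm (own y), 4 mm thick. Origin: centre of its underside. The duster's place.
- duster: Cordless air duster, 0.34 kg, standing on a black foot 85 x 60 x 30 mm (x -47 to +38 mm). Origin: underside of the foot, z up. Above it a grey round barrel 40 mm in diameter along its x, x -70 to +60 mm, axis 68 mm above the underside; grip it from above at x about 0. A 12 mm thick nozzle leaves the barrel's +x end and bends 45 degrees downwards.
- nozzle (a point): Tip of the duster's nozzle, at x = +117, y = 0, z = +31 mm in the duster's frame. This point's own x axis is the direction in which the nozzle blows: 45 degrees below the duster's +x. Aimed means that the target lies on this axis.
- rest0: Finished rod rest, may be absent: white plastic block 44 (own x) by 36 (own y) by 80 mm tall, 0.12 kg, a notch 20 mm wide and 24 mm deep across its top (along y) between two prongs. Origin: centre of its underside, z up. At the start clamped in the vise, its x along the vise's x, standing 35 mm above the jaws.
- rest1: Finished rod rest, may be absent: white plastic block 44 (own x) by 36 (own y) by 80 mm tall, 0.12 kg, a notch 20 mm wide and 24 mm deep across its top (along y) between two prongs. Origin: centre of its underside, z up. At the start clamped in the vise, its x along the vise's x, standing 35 mm above the jaws.
- rest2: Finished rod rest, may be absent: white plastic block 44 (own x) by 36 (own y) by 80 mm tall, 0.12 kg, a notch 20 mm wide and 24 mm deep across its top (along y) between two prongs. Origin: centre of its underside, z up. At the start clamped in the vise, its x along the vise's x, standing 35 mm above the jaws.
- rest3: Finished rod rest, may be absent: white plastic block 44 (own x) by 36 (own y) by 80 mm tall, 0.12 kg, a notch 20 mm wide and 24 mm deep across its top (along y) between two prongs. Origin: centre of its underside, z up. At the start clamped in the vise, its x along the vise's x, standing 35 mm above the jaws.
- jar: Bystander, not to be disturbed: glass jar with steel cap, 60 mm across, 85 mm high. Origin: underside.
- can: Bystander, not to be disturbed: grey can, 66 mm across, 100 mm high. Origin: underside.
- driver: Bystander, not to be disturbed: screwdriver lying down. Origin: underside.
- tape: Bystander, not to be disturbed: black roll of tape, 70 mm across, 25 mm high. Origin: underside.
- tacklebox: Bystander, not to be disturbed: clear flat tackle box 130 x 90 x 40 mm. Origin: underside.
- reel: Bystander, not to be disturbed: fishing reel, 60 mm across, 60 mm high. Origin: underside.
There are look-alikes about, which are no part of the job. What is shaped like the rest3 but green is not meant. Leave any green look-alike of the duster alone.

How it is judged:
On the way, in this order (a step that is already met when the one before it is completed fails the run):
1. the vise is fully open (value of joint jaw above 0.09 m), for 0.2 s.
2. all the rests stand upright in the tray (x of rest0 in the frame of tray between -0.095 and 0.095 m and y of rest0 in the frame of tray between -0.08 and 0.08 m and z of rest0 in the frame of tray between -0.005 and 0.02 m and angle between each of rest0, rest1, rest2, rest3's own z axis and vertical below 0.15 rad and linear speed of each of rest0, rest1, rest2, rest3 below 0.03 m/s and x of rest1 in the frame of tray between -0.095 and 0.095 m and y of rest1 in the frame of tray between -0.08 and 0.08 m and z of rest1 in the frame of tray between -0.005 and 0.02 m and x of rest2 in the frame of tray between -0.095 and 0.095 m and y of rest2 in the frame of tray between -0.08 and 0.08 m and z of rest2 in the frame of tray between -0.005 and 0.02 m and x of rest3 in the frame of tray between -0.095 and 0.095 m and y of rest3 in the frame of tray between -0.08 and 0.08 m and z of rest3 in the frame of tray between -0.005 and 0.02 m), for 0.3 s.
3. the duster's nozzle is held steadily aimed at the chip hole of the open vise, 30 to 200 mm away, for 1.5 s (x of chip_hole in the frame of nozzle between 0.03 and 0.2 m and y of chip_hole in the frame of nozzle between -0.022 and 0.022 m and z of chip_hole in the frame of nozzle between -0.022 and 0.022 m and value of joint jaw above 0.08 m and linear speed of duster below 0.03 m/s and angular speed of duster below 0.2 rad/s), for 1.5 s.
At the end, for the whole second after the job is handed in: Every rest present stands upright (within 0.15 rad) on the tray's floor, the duster stands on its mat (its origin over the mat), the vise is shut to within 6 mm, all at rest (all of step 2 and x of duster in the frame of mat between -0.09 and 0.09 m and y of duster in the frame of mat between -0.06 and 0.06 m and z of duster in the frame of mat between 0 and 0.012 m and angle between duster's own z axis and vertical below 0.12 rad and linear speed of duster below 0.03 m/s and value of joint jaw below 0.006 m); the robot touches nothing.
It fails at once if a rest is lifted out before the vise has been opened (value of joint jaw below 0.055 m and height (world z) of any of rest0, rest1, rest2, rest3 above 0.06 m).
It fails at once if a bystander is moved more than 3 cm (distance of any of jar, can, driver, tape, tacklebox, reel from where it was at the start of the episode above 0.03 m).
Of rest0, rest1, rest2, rest3 only 2 to 4 are there at a start; the rules pass over those that are not, and their reading is None.
At some moment in a run one of duster may be knocked a few centimetres aside while the robot is not near it.
It also fails if it takes over 208 s, if anything falls off the work surface, if the arm or the gripper's body presses on something with over 40 N, if the wrist force passes 120 N, or if a joint passes its speed limit or range.

ROBOT

A 6-joint arm with a two-finger parallel gripper is mounted at the origin on the work surface. World frame = base frame: x ahead of the robot, y to its left, z up, the work surface at z = 0. Lengths are in m, angles in rad, forces in N, time in s.
With the tool pointing down it reaches from about 0.35 to 0.775 m from the base axis. Payload 7.3 kg.
Tool frame: the origin (TCP) lies at the very end of the fingers, on their centre line; the grasp point (between the pads) lies 19 mm behind it; z points along the fingers, y is the line along which they close (so a half turn about z gives the same grasp; the last joint's range is limited). The gripper opens to 92 mm and grips with 3 to 60 N. Pads are 19 mm wide; open, the fingers measure 130 mm over their backs; the gripper's body (75 mm by 190 mm) begins 47 mm behind the grasp point.
Start: joints at [1.044, 0.342, 1.524, -0, 1.275, -0.146], TCP at [0.195, 0.487, 0.194] pointing down, gripper open.
Joint ranges: [-2.53, 2.53], [-0.77, 2.02], [0.04, 2.7], [-1, 4.14], [0.28, 2.66], [-3.11, 3.11]. Speed limits (rad/s): [2.57, 2.57, 3.14, 3.14, 3.14, 3.14].

INTERFACE

Orientations are given as [roll, pitch, yaw] about the fixed x, y, z axes, in that order (R = Rz(yaw) Ry(pitch) Rx(roll)).
In Python, from cell import telemetry, eyes, job gives the robot as it stands.
- The arm moves only by the tool apply_moves, never from a script. Its arguments are lists of equal length, an entry for each row: "delta_pos": the shift along the world's x, y, z each as a share of 0.4 m, from -1 to 1, a list of three; "dr": the turn, a rotation vector about the world's x, y, z each as a share of 0.5 rad, from -1 to 1, a list of three; "jaw": the opening, from 0 (shut) to 1 (fully open). A call has 1 to 8 rows; each row is the pose to reach, as a shift and turn from the pose commanded when the call began; what a row does not reach only later rows make up. A row lasts 1/12 s, in which the tool goes at most 41.7 mm and 7.16 degrees, less where a joint would pass 70% of its speed; a pose out of reach is approached as far as the arm can. A call with a number of a shift or a turn outside -1 to 1 is refused whole. A call with a gripper value outside its range is refused whole. The fingers move at their own pace and stop on an object; "force" is the grip in N (left out, the last holds). Time passes only in rows, so rows that repeat a pose let the fingers close. It gives the time, the measured TCP pose, the force, the opening and the grip force at its end, in the units of the state.
- telemetry.observe(): the state, without advancing time (a new reading comes with each control period).
- eyes.read_camera(name): name is "scene" or "top" or "wrist"; returns the picture (480x640x3 uint8, red, green, blue); there is no depth.
- eyes.camera_model(name): a dict with "vertical_fov" (degrees; the focal length in pixels is half the picture's height over the tangent of half this angle, whatever the lens; pixels are square), "cx", "cy" (the principal point, pixels), "rvec" (rotation vector, rad) and "tvec" (3), from world to camera coordinates, as OpenCV has them; the wrist camera has in their place "hand_eye" (4x4, takes a point from camera to tool coordinates, whose origin is the TCP and whose axes are the flange's). Camera axes: x right, y down, z forward; pixel columns grow to the right and rows downward; lengths in m; the calibration is good to about 2 mm. A picture is of the moment at which its call begins: read the wrist's pose just before it. camera_model takes no time and is no camera call.
- job.hand_in(): hands the job in; it is judged then, once.
The state is a dict: "time": time; "qpos": joint angles; "qvel": joint speeds; "joint_efforts": joint torques, N m; "tool_pos": TCP position; "tool_rot": TCP orientation; "contact_force": force on the tool from outside, world axes, zero at the start; "torque": the same for the moment, N m; "opening": finger opening in m; "grip_force": force on a finger pad.
Only numpy, scipy, OpenCV 4.12 (cv2) and the standard library are available. Lean on these libraries where they do the work, as an engineer would, in place of code of your own. Each camera call takes 0.05 s, during which the arm holds its last target. There are 200 camera calls.

## Working session

There is one attempt and no reset: what is moved stays moved. The work goes in short steps, Python scripts to look and compute and a tool call to move; the robot and the scene stay as the last step left them, time stands still between calls to the robot, and variables do not carry over. Pictures are saved under pics/ and viewed, at most 14 in all, crops included, and the job is handed in when it is done.

Besides the shell and the picture viewer there is one more tool, called in YAML: its name, and indented under it one key for each argument. apply_moves: Moves the arm, as the interface text tells. Its arguments: {"type":"object","properties":{"delta_pos":{"type":"array"},"dr":{"type":"array"},"jaw":{"type":"array"},"force":{"type":"number"}},"required":["delta_pos","dr","jaw"]}

```bash
ls; mkdir -p pics; cat > h.py <<'E'
import numpy as np, cv2
from cell import telemetry, eyes, job
from scipy.spatial.transform import Rotation as R
def cam(n, st=None):
    m=eyes.camera_model(n); f=240/np.tan(np.radians(m["vertical_fov"])/2)
    if "rvec" in m:
        Rm=R.from_rotvec(np.array(m["rvec"]).ravel()).as_matrix(); t=np.array(m["tvec"]).ravel()
        return f,m["cx"],m["cy"],Rm,t
    H=np.array(m["hand_eye"]); st=st or telemetry.observe()
    T=np.eye(4);T[:3,:3]=R.from_euler('xyz',st["tool_rot"]).as_matrix();T[:3,3]=st["tool_pos"]
    M=np.linalg.inv(T@H); return f,m["cx"],m["cy"],M[:3,:3],M[:3,3]
def ray(c,u,v,z):
    f,cx,cy,Rm,t=c; d=Rm.T@np.array([(u-cx)/f,(v-cy)/f,1]); o=-Rm.T@t
    return o+d*(z-o[2])/d[2]
def proj(c,p):
    f,cx,cy,Rm,t=c; q=Rm@np.array(p)+t; return np.array([cx+f*q[0]/q[2],cy+f*q[1]/q[2]])
def snap(n,name):
    im=eyes.read_camera(n); cv2.imwrite(f"pics/{name}.png",im[:,:,::-1]); return im
E
python3 - <<'E'
from h import *
print(telemetry.observe())
for n in("scene","top","wrist"):
    print(n,eyes.camera_model(n))
    snap(n,n+"0")
E
```

```text
pics
{'time': 0.0, 'qpos': array([ 1.04397710e+00,  3.42738425e-01,  1.52503269e+00,  8.29605104e-06,
        1.27535165e+00, -1.45972033e-01]), 'qvel': array([ 0.00016069,  0.00125271,  0.00067526, -0.00149944, -0.00096451,
       -0.00036637]), 'joint_efforts': array([-1.84161632e-03, -4.31232297e+01, -2.44217008e+01,  7.14785582e-02,
        5.59347065e-02, -1.48425252e-04]), 'tool_pos': array([0.1948809 , 0.48700586, 0.19313136]), 'tool_rot': array([-3.14007998e+00, -2.30408583e-04,  2.76074287e+00]), 'contact_force': array([-0.09352395, -0.15218045, -0.34885987]), 'torque': array([-0.04839502,  0.03741292,  0.03045799]), 'grip_force': 0.0, 'opening': 0.09212773057528896}
scene {'vertical_fov': 45.30672816935981, 'cx': 313.29912538501526, 'cy': 238.44431182824187, 'rvec': array([ 2.11003075,  1.33870701, -0.48329209]), 'tvec': array([-0.17480453, -0.33904152,  1.64666242])}
top {'vertical_fov': 46.63575954079344, 'cx': 320.25043954338855, 'cy': 233.17287114358095, 'rvec': array([ 2.13476797, -2.12922748,  0.15370596]), 'tvec': array([-0.05779254,  0.53362087,  1.36789793])}
wrist {'vertical_fov': 65.57006975212333, 'cx': 312.8604753532559, 'cy': 240.53110872823405, 'hand_eye': array([[ 1.05123912e-03, -9.64334576e-01, -2.64684192e-01,
         7.24027584e-02],
       [ 9.99998964e-01,  7.53370522e-04,  1.22688394e-03,
        -7.26476819e-04],
       [-9.83721335e-04, -2.64685207e-01,  9.64334368e-01,
        -1.90556649e-01],
       [ 0.00000000e+00,  0.00000000e+00,  0.00000000e+00,
         1.00000000e+00]])}
```

View pics/scene0.png

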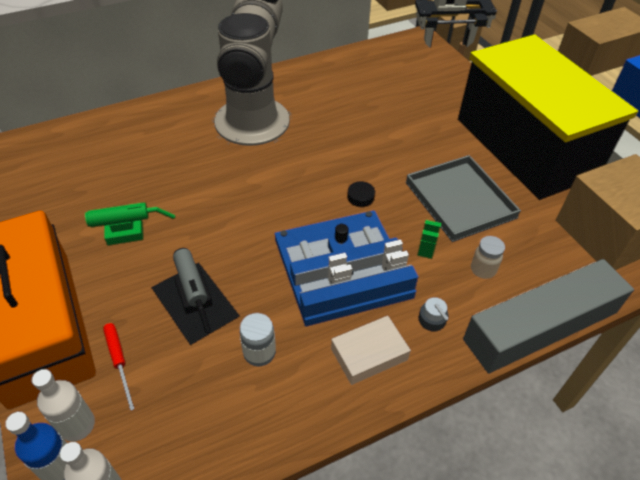

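View pics/top0.png

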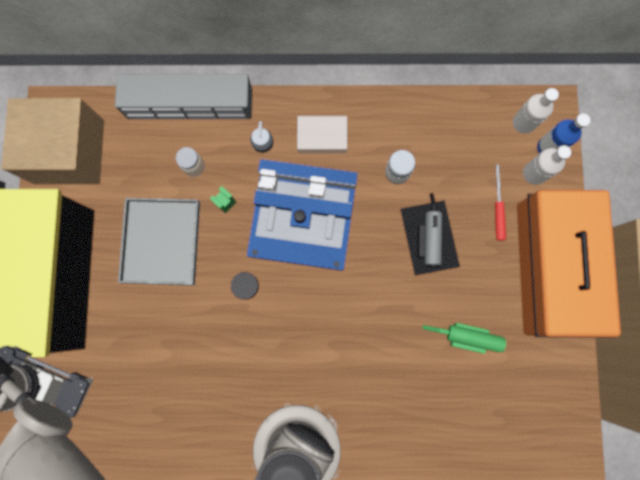

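The scene view shows the blue vise with two white rests at (340,265) and (397,252). The green rest look-alike is at (428,240), the grey duster is on the mat at (190,285), and the green duster look-alike is at (120,220). In the top view, the rests are at (268,180) and (317,186), the tray at (160,242), the mat at (430,238) and the handle at (300,216). I'll measure next.

```bash
cat > m.py <<'E'
from h import *
im=cv2.imread("pics/top0.png"); c=cam("top"); hsv=cv2.cvtColor(im,cv2.COLOR_BGR2HSV)
print("cam",-c[3].T@c[4])
def box(mask,z,roi,name):
    x0,y0,x1,y1=roi; m=np.zeros_like(mask); m[y0:y1,x0:x1]=mask[y0:y1,x0:x1]
    cs,_=cv2.findContours(m,0,2); k=max(cs,key=cv2.contourArea)
    b=cv2.boxPoints(cv2.minAreaRect(k)); w=np.array([ray(c,u,v,z)[:2] for u,v in b])
    e=np.diff(np.vstack([w,w[:1]]),axis=0)
    print(name,"area",cv2.contourArea(k),"px",b.round(1).tolist(),"ctr",w.mean(0).round(4),"edges",np.linalg.norm(e,axis=1).round(4),"ang",np.degrees(np.arctan2(e[:,1],e[:,0])).round(1)); 
    cv2.drawContours(big,[((b+.5)*1-off).__mul__(2).astype(int)],-1,(0,0,255),1); return b
off=np.array([110,120]); big=cv2.resize(im[120:300,110:480],None,fx=2,fy=2,interpolation=cv2.INTER_CUBIC)
H,S,V=cv2.split(hsv)
u8=lambda a:(a.astype(np.uint8)*255)
gray=cv2.morphologyEx(u8((S<60)),cv2.MORPH_CLOSE,np.ones((5,5)))
box(gray,0.03,(110,185,206,296),"tray")
box(cv2.morphologyEx(u8((V<110)&(S<110)),cv2.MORPH_CLOSE,np.ones((7,7))),0.004,(395,195,470,285),"mat")
box(u8((V>50)&(S<60)),0.075,(395,200,470,280),"barrel")
blue=u8((H>100)&(H<130)&(S>120))
box(cv2.morphologyEx(blue,cv2.MORPH_CLOSE,np.ones((25,25))),0.05,(230,150,370,280),"vise")
wh=u8((V>200)&(S<40))
box(wh,0.11,(255,165,285,192),"restA");box(wh,0.11,(300,170,335,200),"restB")
box(u8(V<45),0.12,(285,200,315,230),"handle")
cv2.imwrite("pics/ann.png",big)
E
python3 m.py
```

```text
cam [ 0.31105664 -0.07742943  1.43404477]
tray area 6361.5 px [[117.4000015258789, 282.5], [122.69999694824219, 194.6999969482422], [199.3000030517578, 199.3000030517578], [194.0, 287.1000061035156]] ctr [0.5166 0.3582] edges [0.2277 0.2003 0.2267 0.1953] ang [ 1.000e-01 -9.350e+01  1.788e+02  8.680e+01]
mat area 3029.0 px [[398.1000061035156, 202.3000030517578], [442.5, 192.1999969482422], [459.29998779296875, 266.20001220703125], [414.8999938964844, 276.29998779296875]] ctr [ 0.5385 -0.3369] edges [0.12   0.1984 0.1174 0.198 ] ang [ -76.9 -169.2  102.9   11.5]
barrel area 1191.0 px [[419.0, 202.0], [450.0, 202.0], [450.0, 266.0], [419.0, 266.0]] ctr [ 0.5276 -0.3385] edges [0.0769 0.1597 0.0755 0.1598] ang [-90.  178.1  90.1  -1.4]
vise area 9008.5 px [[246.6999969482422, 255.39999389648438], [260.6000061035156, 159.39999389648438], [356.0, 173.1999969482422], [342.1000061035156, 269.20001220703125]] ctr [ 0.5826 -0.0083] edges [0.2507 0.2481 0.249  0.2413] ang [ -6.8 -98.5 171.7  81.9]
restA area 132.0 px [[257.79998779296875, 186.0], [259.1000061035156, 175.39999389648438], [274.70001220703125, 177.3000030517578], [273.3999938964844, 187.89999389648438]] ctr [0.6505 0.0753] edges [0.0268 0.0388 0.0268 0.0387] ang [ -5.7 -97.3 174.   82.7]
restB area 145.5 px [[306.70001220703125, 192.8000030517578], [308.29998779296875, 182.1999969482422], [324.5, 184.5], [323.0, 195.10000610351562]] ctr [ 0.6329 -0.0457] edges [0.0269 0.0401 0.0269 0.04  ] ang [ -7.5 -98.3 172.2  81.7]Traceback (most recent call last):
  File "m.py", line 22, in <module>
    box(u8(V<45),0.12,(285,200,315,230),"handle")
    ~~~^^^^^^^^^^^^^^^^^^^^^^^^^^^^^^^^^^^^^^^^^^
  File "m.py", line 6, in box
    cs,_=cv2.findContours(m,0,2); k=max(cs,key=cv2.contourArea)
                                    ~~~^^^^^^^^^^^^^^^^^^^^^^^^
ValueError: max() iterable argument is empty
```

```bash
sed -i 's/u8(V<45),0.12,(285,200,315,230)/u8((V<75)\&(S<120)),0.12,(288,203,312,228)/' m.py; python3 m.py | grep handle
```

```text
handle area 9.0 px [[296.6000061035156, 220.1999969482422], [303.79998779296875, 216.60000610351562], [305.0, 219.0], [297.79998779296875, 222.60000610351562]] ctr [ 0.5542 -0.0108] edges [0.0193 0.0066 0.0193 0.0065] ang [ -62.9 -153.4  117.1   26.7]
```

View pics/ann.png

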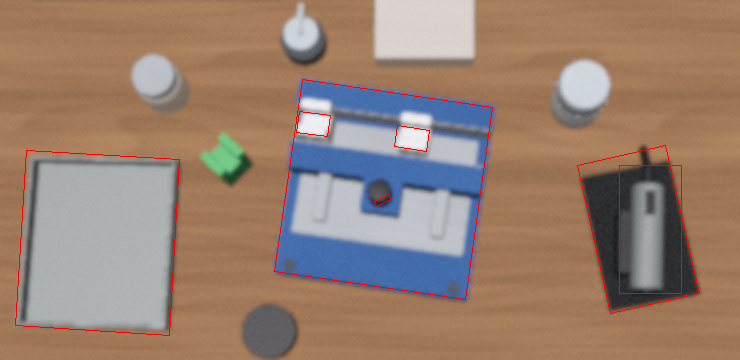

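The enlarged top crop confirms what is where. The vise's +x points away from the robot, and there are two white rests (crop (314,115) and (413,130)). The handle top is at (380,188). The grey duster on the black mat is at (648,235) with its nozzle pointing up (+x). The green rest at (225,155) is a look-alike. I'm moving the wrist camera above the vise.

apply_moves:
  delta_pos:
    - [0.47, -0.61, 0.15]
    - [0.47, -0.61, 0.15]
    - [0.47, -0.61, 0.15]
    - [0.47, -0.61, 0.15]
    - [0.47, -0.61, 0.15]
    - [0.47, -0.61, 0.15]
    - [0.47, -0.61, 0.15]
    - [0.47, -0.61, 0.15]
  dr:
    - [0, 0, 0.5]
    - [0, 0, 0.5]
    - [0, 0, 0.5]
    - [0, 0, 0.5]
    - [0, 0, 0.5]
    - [0, 0, 0.5]
    - [0, 0, 0.5]
    - [0, 0, 0.5]
  jaw: [1, 1, 1, 1, 1, 1, 1, 1]

```text
time: 0.82
tool_pos: [0.3846, 0.2409, 0.2545]
tool_rot: [-3.141, 0.001, 3.01]
contact_force: [-0.3, 1.1, 0.3]
opening: 0.0918
grip_force: 0.0
```

apply_moves:
  delta_pos:
    - [0.47, -0.61, 0.15]
    - [0.47, -0.61, 0.15]
    - [0.47, -0.61, 0.15]
    - [0.47, -0.61, 0.15]
    - [0.47, -0.61, 0.15]
    - [0.47, -0.61, 0.15]
    - [0.47, -0.61, 0.15]
    - [0.47, -0.61, 0.15]
  dr:
    - [0, 0, 0]
    - [0, 0, 0]
    - [0, 0, 0]
    - [0, 0, 0]
    - [0, 0, 0]
    - [0, 0, 0]
    - [0, 0, 0]
    - [0, 0, 0]
  jaw: [1, 1, 1, 1, 1, 0.8, 0.7, 0.7]

```text
time: 1.48
tool_pos: [0.573, -0.0045, 0.3138]
tool_rot: [-3.141, 0.001, 3.008]
contact_force: [0.4, 0.5, 0.3]
opening: 0.0763
grip_force: 0.0
```

```bash
python3 - <<'E'
from h import *
s=telemetry.observe(); print(s["time"],s["tool_pos"],s["tool_rot"],s["opening"])
snap("wrist","w1"); print("handle top est",ray(cam("top"),300,214,0.12))
E
```

```text
1.4833 [ 0.57302764 -0.00449667  0.31375026] [-3.14061174e+00  5.42339041e-04  3.00795920e+00] 0.07632755202653894
handle top est [ 0.5679147  -0.00870435  0.12      ]
```

View pics/w1.png

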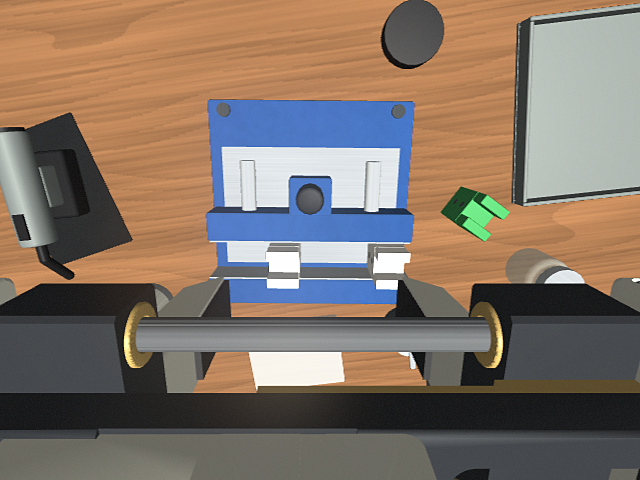

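The wrist view shows the handle top at (310,199), the moving jaw's inner top edge from (207,241) to (413,243), and rest tops at (284,265) and (389,264). The duster is on the mat at the left, with its nozzle tip at (70,273).

```bash
python3 - <<'E'
from h import *
c=cam("wrist"); im=cv2.imread("pics/w1.png"); hsv=cv2.cvtColor(im,cv2.COLOR_BGR2HSV); H,S,V=cv2.split(hsv)
P=lambda n,u,v,z:print(n,ray(c,u,v,z).round(4))
m=((S<80)&(V<110)).astype(np.uint8); m[:181]=0;m[216:]=0;m[:,:293]=0;m[:,328:]=0
n,l,st,ce=cv2.connectedComponentsWithStats(m); i=1+np.argmax(st[1:,4]); print(st[i],ce[i]); P("handle",st[i][0]+st[i][2]/2-.5,st[i][1]+st[i][2]/2-.5,.12)
# jaw edges: blue band rows
blue=(H>100)&(H<130)&(S>120)
lo=[];
for u in list(range(225,262,4))+list(range(304,365,4))+[]:
    r=np.where(blue[215:250,u])[0]; lo.append((u,215+r.max()))
lo=np.array(lo); k=np.polyfit(lo[:,0],lo[:,1],1); print("edge fit",k, np.abs(np.polyval(k,lo[:,0])-lo[:,1]).max())
r=[np.where(blue[v,195:430])[0] for v in range(222,238,3)]; L=195+np.mean([a.min() for a in r]); Rr=195+np.mean([a.max() for a in r]); print(L,Rr)
a=ray(c,L,np.polyval(k,L)+.5,.075); b=ray(c,Rr,np.polyval(k,Rr)+.5,.075); print(a,b,np.linalg.norm(a-b),"yaw vise",np.degrees(np.arctan2(b[1]-a[1],b[0]-a[0]))-90, "mid",(a+b)/2)
w=((S<40)&(V>215)).astype(np.uint8); w[:240]=0;w[292:]=0;w[:,:255]=0;w[:,415:]=0
n,l,st,ce=cv2.connectedComponentsWithStats(w)
for s,q in zip(st[1:],ce[1:]):
    if s[4]>30: print(s,q); P("w",q[0],q[1],.11)
E
python3 - <<'E'
import cv2
im=cv2.imread('pics/w1.png');cv2.imwrite('pics/w1c.png',cv2.resize(im[180:310,190:430],None,fx=3,fy=3,interpolation=cv2.INTER_CUBIC))
E
```

```text
[296 184  27  30 624] [309.29647436 198.86217949]
handle [ 0.5604 -0.0089  0.12  ]
edge fit [-2.59875260e-03  2.41584719e+02] 8.0
207.66666666666666 411.5
[ 0.60399291 -0.13777429  0.075     ] [0.63596909 0.10372995 0.075     ] 0.24361192976428933 yaw vise -7.542332939355774 mid [ 0.619981   -0.01702217  0.075     ]
[ 255  241  148   32 2393] [312.67404931 253.8558295 ]
w [ 0.6252 -0.0139  0.11  ]
[373 253  38  20 643] [390.49455677 262.31881804]
w [0.6466 0.0708 0.11  ]
[255 278 117  11 422] [295.28909953 281.98815166]
w [ 0.6556 -0.0379  0.11  ]
[376 280  22  10 201] [386.65671642 284.13432836]
w [0.672  0.0644 0.11  ]
```

View pics/w1c.png

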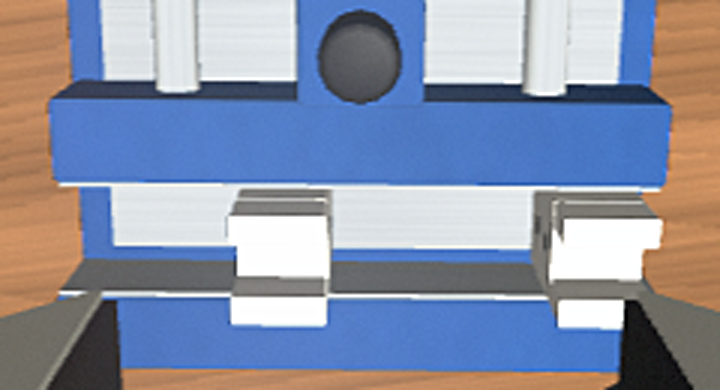

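apply_moves:
  delta_pos:
    - [-0.03, -0.011, -0.1]
    - [-0.03, -0.011, -0.2]
    - [-0.03, -0.011, -0.3]
    - [-0.03, -0.011, -0.4]
    - [-0.03, -0.011, -0.5]
    - [-0.03, -0.011, -0.53]
    - [-0.03, -0.011, -0.56]
    - [-0.03, -0.011, -0.56]
  dr:
    - [0, 0, 0]
    - [0, 0, 0]
    - [0, 0, 0]
    - [0, 0, 0]
    - [0, 0, 0]
    - [0, 0, 0]
    - [0, 0, 0]
    - [0, 0, 0]
  jaw: [0.7, 0.7, 0.7, 0.7, 0.7, 0.7, 0.7, 0.7]

```text
time: 2.2
tool_pos: [0.5569, -0.0044, 0.0867]
tool_rot: [3.141, -0.006, 3.011]
contact_force: [-0.7, 0.7, 0.5]
opening: 0.0643
grip_force: 0.0
```

apply_moves:
  delta_pos:
    - [0, 0, 0]
    - [0, 0, 0]
    - [0, 0, 0]
    - [0, 0, 0]
    - [0, 0, 0]
    - [0, 0, 0]
    - [0, 0, 0]
    - [0, 0, 0]
  dr:
    - [0, 0, 0]
    - [0, 0, 0]
    - [0, 0, 0]
    - [0, 0, 0]
    - [0, 0, 0]
    - [0, 0, 0]
    - [0, 0, 0]
    - [0, 0, 0]
  jaw: [0.2, 0.2, 0.2, 0.2, 0.2, 0.2, 0.2, 0.2]
  force: 40

```text
time: 2.87
tool_pos: [0.5592, -0.005, 0.09]
tool_rot: [3.142, 0.0, 3.011]
contact_force: [-0.5, -0.3, -0.2]
opening: 0.0194
grip_force: 0.0
```

```bash
python3 - <<'E'
from h import *
snap("wrist","w2")
E
```

```text
(no output)
```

View pics/w2.png

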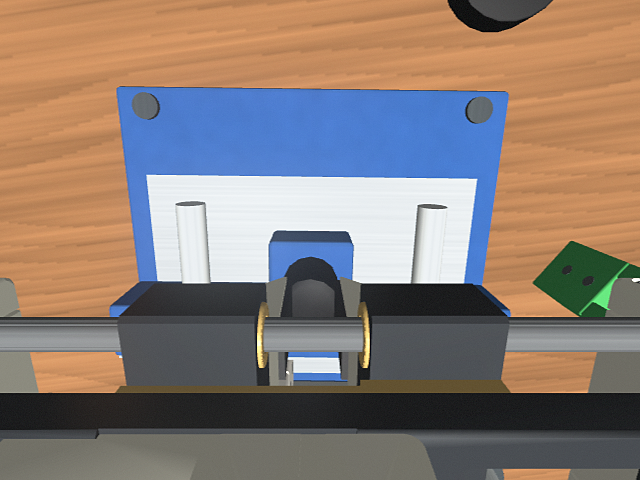

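The handle (top centre about (312,288)) sits on the near side of the closed fingers, so the TCP is too far along +x. I'll measure by how much.

```bash
python3 - <<'E'
from h import *
c=cam("wrist"); s=telemetry.observe(); p=s["tool_pos"]; print(p,s["opening"],s["contact_force"])
print("tcp px",proj(c,p),"grasp px",proj(c,p+[0,0,.019]))
for z in(.12,): print(ray(c,312,257,z),ray(c,285,288,z),ray(c,340,288,z))
# w1 recheck: handle triangulate between w1 & w2 not needed; guess tops
import cv2
im=cv2.imread("pics/w2.png"); cv2.imwrite("pics/w2c.png",cv2.resize(im[220:400,230:400],None,fx=3.3,fy=3.3,interpolation=cv2.INTER_CUBIC))
for u in (.53,.54,.55,.56): print(u,proj(c,[u,-.007,.12]),proj(c,[u,-.007,.084]))
E
```

```text
[ 0.55911307 -0.00496886  0.0899174 ] 0.018853160271568376 [-0.46176062 -0.29280672 -0.41418113]
tcp px [313.12990462 276.27618964] grasp px [313.20179076 289.98518585]
[ 0.53847322 -0.00285234  0.12      ] [ 0.55178572 -0.01719926  0.12      ] [0.555091   0.00804056 0.12      ]
0.53 [300.32307447 240.22468472] [302.40876844 222.59640234]
0.54 [303.37027024 261.30939547] [304.90981218 240.31592677]
0.55 [306.32409087 281.74800798] [307.34710909 257.5838144 ]
0.56 [309.18876353 301.56977166] [309.72306569 274.41711498]
```

View pics/w2c.png

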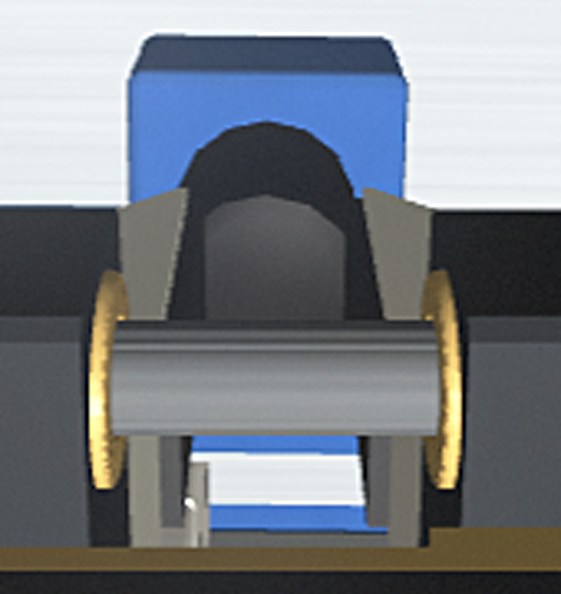

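apply_moves:
  delta_pos:
    - [0, 0, 0]
    - [0, 0, 0]
    - [0, 0, 0]
    - [0, 0, 0]
    - [0, 0, 0]
    - [0, 0, 0]
  dr:
    - [0, 0, 0]
    - [0, 0, 0]
    - [0, 0, 0]
    - [0, 0, 0]
    - [0, 0, 0]
    - [0, 0, 0]
  jaw: [0, 0, 0, 0, 0, 0]
  force: 40

```text
time: 3.42
tool_pos: [0.5591, -0.005, 0.0898]
tool_rot: [3.141, -0.0, 3.011]
contact_force: [-1.1, 0.1, -0.4]
opening: 0.0003
grip_force: 0.0
```

```bash
python3 - <<'E'
from h import *
a=snap("wrist","w3"); b=snap("scene","s3")
im=np.hstack([cv2.resize(a[220:400,200:440],None,fx=2,fy=2,interpolation=2),cv2.resize(b[200:320,260:400],(300,257),interpolation=2) if 0 else cv2.resize(b[170:305,270:390],(320,360),interpolation=2)])
cv2.imwrite("pics/w3c.png",im[:,:,::-1])
E
```

```text
(no output)
```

View pics/w3c.png

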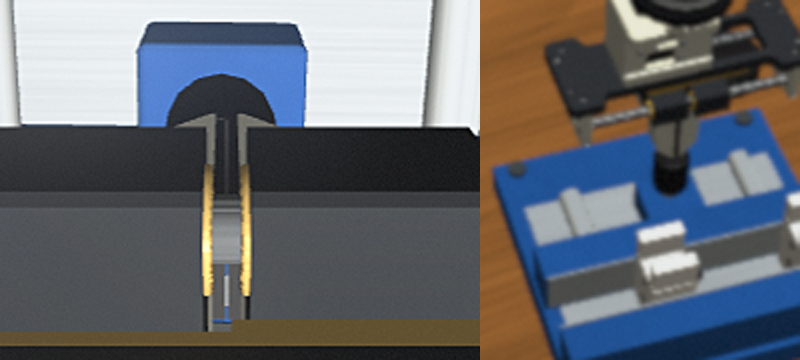

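```bash
python3 - <<'E'
from h import *
s=telemetry.observe(); print(s["time"],s["tool_pos"],s["opening"]); p=s["tool_pos"]
c=cam("scene"); print("scene",[proj(c,p+[0,0,d]).round(1) for d in(0,.02,.03,.04)])
t=cam("top"); print("top",[proj(t,p+[0,0,d]).round(1) for d in(0,.03)])
w=cam("wrist")
for z in(0,.015,.03):
    a,b=ray(w,118,87,z),ray(w,508,92,z); print(z,a.round(4),b.round(4),np.linalg.norm(a-b))
b=cv2.imread("pics/s3.png"); cv2.imwrite("pics/s3c.png",cv2.resize(b[200:260,300:380],None,fx=9,fy=9,interpolation=cv2.INTER_CUBIC))
E
```

```text
3.5167 [ 0.55909095 -0.00498547  0.08983836] 0.00038779808618611046
scene [array([341.3, 233.9]), array([341.8, 227.8]), array([342. , 224.7]), array([342.2, 221.6])]
top [array([299.1, 219.9]), array([298.4, 217.6])]
0 [ 0.4352 -0.1265  0.    ] [0.4739 0.1446 0.    ] 0.27387538810920253
0.015 [ 0.438  -0.1196  0.015 ] [0.4746 0.1371 0.015 ] 0.2592242809022485
0.03 [ 0.4408 -0.1126  0.03  ] [0.4753 0.1296 0.03  ] 0.24457317369529458
```

View pics/s3c.png

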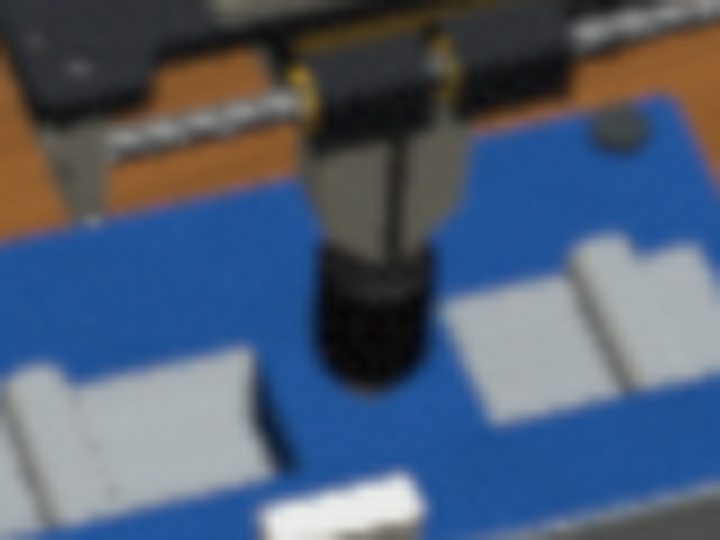

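```bash
python3 - <<'E'
from h import *
m=eyes.camera_model("wrist")
def wc(p,r): return cam("wrist",dict(tool_pos=np.array(p),tool_rot=np.array(r)))
w1=wc([.57303,-.0045,.31375],[-3.1406,.00054,3.00796]); w2=wc([.5591,-.005,.0899],[3.1416,0,3.011])
sc=cam("scene"); tp=cam("top")
def tri(*o):
    A=[];B=[]
    for c,u,v in o:
        f,cx,cy,Rm,t=c; d=Rm.T@[(u-cx)/f,(v-cy)/f,1]; d/=np.linalg.norm(d); M=np.eye(3)-np.outer(d,d); A.append(M);B.append(M@(-Rm.T@t))
    return np.linalg.solve(sum(A),sum(B))
print("arch apex",tri((w1,310,184),(w2,312,256)),"light apex",tri((w1,310,184),(w2,312,279)))
im=cv2.imread("pics/scene0.png"); hsv=cv2.cvtColor(im,cv2.COLOR_BGR2HSV); S,V=hsv[:,:,1],hsv[:,:,2]
for v in range(220,248): 
    r=np.where(im[v,325:360].max(1)<75)[0]; print(v,(325+r.min(),325+r.max()) if len(r) else None,end=' ')
print()
for p in([.5605,-.009,.12],[.5605,-.009,.084],[.5605,-.009,.103]): print(p,proj(sc,p),proj(tp,p),proj(w1,p))
# fingertip position seen: wrist-frame
print("fingertip tri", tri((sc,343.3,228.3),(w2,312,277)))
b=cv2.imread("pics/scene0.png"); cv2.imwrite("pics/s0c.png",cv2.resize(b[200:300,290:430],None,fx=5,fy=5,interpolation=cv2.INTER_CUBIC))
E
```

```text
arch apex [ 0.55039996 -0.00468092  0.08080039] light apex [ 0.54443729 -0.00367024  0.1317875 ]
220 None 221 None 222 None 223 None 224 (np.int64(339), np.int64(343)) 225 (np.int64(337), np.int64(345)) 226 (np.int64(336), np.int64(346)) 227 (np.int64(336), np.int64(347)) 228 (np.int64(336), np.int64(347)) 229 (np.int64(335), np.int64(347)) 230 (np.int64(335), np.int64(347)) 231 (np.int64(335), np.int64(347)) 232 (np.int64(335), np.int64(347)) 233 (np.int64(335), np.int64(347)) 234 (np.int64(335), np.int64(347)) 235 (np.int64(335), np.int64(347)) 236 (np.int64(335), np.int64(347)) 237 (np.int64(335), np.int64(347)) 238 (np.int64(335), np.int64(346)) 239 (np.int64(336), np.int64(346)) 240 (np.int64(336), np.int64(346)) 241 (np.int64(337), np.int64(345)) 242 (np.int64(338), np.int64(343)) 243 (np.int64(341), np.int64(341)) 244 None 245 (np.int64(329), np.int64(329)) 246 (np.int64(329), np.int64(329)) 247 (np.int64(329), np.int64(330)) 
[0.5605, -0.009, 0.12] [340.60417229 225.73886507] [300.09366239 217.03052213] [307.08624878 198.73992557]
[0.5605, -0.009, 0.084] [339.87866528 236.72272264] [300.82698387 219.75437318] [307.55843673 193.73106779]
[0.5605, -0.009, 0.103] [340.25757073 230.98626045] [300.44474871 218.33459798] [307.31936138 196.26712237]
fingertip tri [ 0.55564952 -0.00237185  0.10320617]
```

View pics/s0c.png

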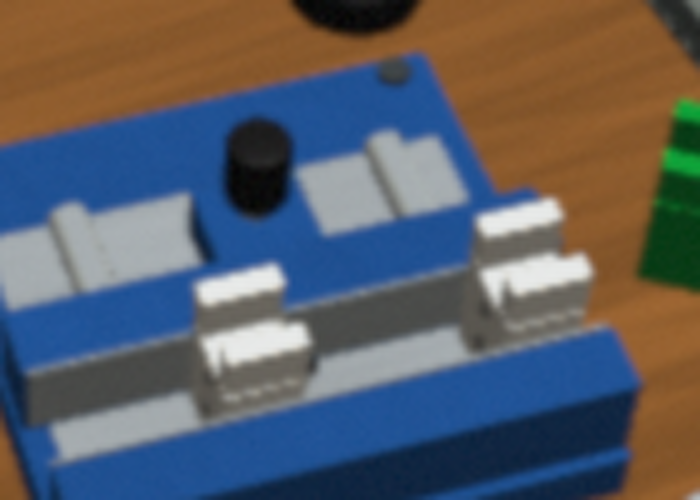

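Both views put the visible fingertips at the handle's top, so they closed above it without touching. I'll open, go 20 mm lower and shift slightly to +x. The open fingers stay clear of the lug.

apply_moves:
  delta_pos:
    - [0, 0, 0]
    - [0, 0, 0]
    - [0, 0, 0]
    - [0.012, 0, 0]
    - [0.012, 0, 0]
    - [0.012, 0, 0]
    - [0.012, 0, 0]
    - [0.012, 0, 0]
  dr:
    - [0, 0, 0]
    - [0, 0, 0]
    - [0, 0, 0]
    - [0, 0, 0]
    - [0, 0, 0]
    - [0, 0, 0]
    - [0, 0, 0]
    - [0, 0, 0]
  jaw: [0.75, 0.75, 0.75, 0.75, 0.75, 0.75, 0.75, 0.75]

```text
time: 4.18
tool_pos: [0.5638, -0.005, 0.0898]
tool_rot: [3.142, -0.0, 3.011]
contact_force: [-0.1, 0.2, 0.0]
opening: 0.0491
grip_force: 0.0
```

apply_moves:
  delta_pos:
    - [0, 0, -0.015]
    - [0, 0, -0.03]
    - [0, 0, -0.045]
    - [0, 0, -0.05]
    - [0, 0, -0.05]
    - [0, 0, -0.05]
  dr:
    - [0, 0, 0]
    - [0, 0, 0]
    - [0, 0, 0]
    - [0, 0, 0]
    - [0, 0, 0]
    - [0, 0, 0]
  jaw: [0.75, 0.75, 0.75, 0.75, 0.75, 0.75]

```text
time: 4.68
tool_pos: [0.5638, -0.005, 0.0695]
tool_rot: [3.142, -0.001, 3.011]
contact_force: [-0.2, 0.7, 0.4]
opening: 0.0686
grip_force: 0.0
```

apply_moves:
  delta_pos:
    - [0, 0, 0]
    - [0, 0, 0]
    - [0, 0, 0]
    - [0, 0, 0]
    - [0, 0, 0]
    - [0, 0, 0]
    - [0, 0, 0]
    - [0, 0, 0]
  dr:
    - [0, 0, 0]
    - [0, 0, 0]
    - [0, 0, 0]
    - [0, 0, 0]
    - [0, 0, 0]
    - [0, 0, 0]
    - [0, 0, 0]
    - [0, 0, 0]
  jaw: [0.1, 0.1, 0.1, 0.1, 0.1, 0.1, 0.1, 0.1]
  force: 30

```text
time: 5.35
tool_pos: [0.5637, -0.0071, 0.0699]
tool_rot: [-3.138, -0.0, 3.011]
contact_force: [-2.0, -8.8, 0.0]
opening: 0.0293
grip_force: 30.0
```

apply_moves:
  delta_pos:
    - [-0.02, -0.002, 0]
    - [-0.04, 0, 0]
    - [-0.06, 0.003, 0]
    - [-0.08, 0.006, 0]
    - [-0.1, 0.008, 0]
    - [-0.12, 0.011, 0]
    - [-0.136, 0.013, 0]
    - [-0.136, 0.013, 0]
  dr:
    - [0, 0, 0]
    - [0, 0, 0]
    - [0, 0, 0]
    - [0, 0, 0]
    - [0, 0, 0]
    - [0, 0, 0]
    - [0, 0, 0]
    - [0, 0, 0]
  jaw: [0.1, 0.1, 0.1, 0.1, 0.1, 0.1, 0.1, 0.1]

```text
time: 6.02
tool_pos: [0.5096, 0.0007, 0.0699]
tool_rot: [3.141, 0.001, 3.011]
contact_force: [1.5, 2.8, -4.0]
opening: 0.0292
grip_force: 30.0
```

apply_moves:
  delta_pos:
    - [-0.005, 0.001, 0]
    - [-0.005, 0.001, 0]
    - [-0.005, 0.001, 0]
    - [-0.005, 0.001, 0]
  dr:
    - [0, 0, 0]
    - [0, 0, 0]
    - [0, 0, 0]
    - [0, 0, 0]
  jaw: [0.1, 0.1, 0.1, 0.1]

```text
time: 6.35
tool_pos: [0.509, 0.0008, 0.0699]
tool_rot: [3.141, 0.003, 3.011]
contact_force: [4.3, 2.2, -5.3]
opening: 0.0293
grip_force: 30.0
```

apply_moves:
  delta_pos:
    - [0, 0, 0]
    - [0, 0, 0]
    - [0, 0, 0]
    - [0, 0, 0.1]
    - [0, 0, 0.2]
    - [0.05, -0.005, 0.3]
    - [0.1, -0.01, 0.4]
    - [0.14, -0.02, 0.5]
  dr:
    - [0, 0, 0]
    - [0, 0, 0]
    - [0, 0, 0]
    - [0, 0, 0]
    - [0, 0, 0]
    - [0, 0, 0]
    - [0, 0, 0]
    - [0, 0, 0]
  jaw: [0.8, 0.8, 0.8, 0.8, 0.8, 0.8, 1, 1]

```text
time: 7.02
tool_pos: [0.5606, -0.0066, 0.2649]
tool_rot: [3.142, 0.0, 3.011]
contact_force: [1.3, -0.2, -0.3]
opening: 0.0779
grip_force: 0.0
```

apply_moves:
  delta_pos:
    - [0, 0, 0.05]
    - [0, 0, 0.05]
    - [0, 0, 0.05]
    - [0, 0, 0.05]
  dr:
    - [0, 0, 0]
    - [0, 0, 0]
    - [0, 0, 0]
    - [0, 0, 0]
  jaw: [1, 1, 1, 1]

```text
time: 7.35
tool_pos: [0.5597, -0.0067, 0.2814]
tool_rot: [3.142, -0.003, 3.011]
contact_force: [0.3, 0.2, 0.4]
opening: 0.0917
grip_force: 0.0
```

```bash
python3 - <<'E'
from h import *
s=telemetry.observe(); np.save("st4.npy",s,allow_pickle=True); print(s["time"],s["tool_pos"],s["tool_rot"],s["opening"])
snap("wrist","w4")
E
```

```text
7.35 [ 0.55966108 -0.00665482  0.28142287] [ 3.14156602e+00 -2.52788041e-03  3.01069881e+00] 0.09169419415253234
```

View pics/w4.png

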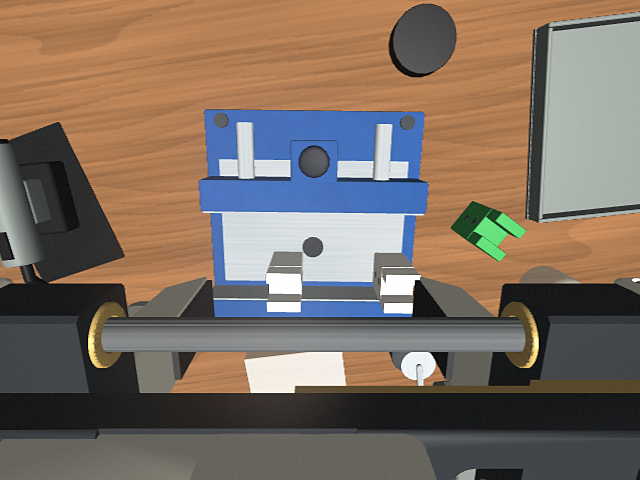

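The vise is open. The wrist view shows the chip hole at (313,247), the handle at (314,161), rest A around (284,290) and rest B around (397,290).

```bash
python3 - <<'E'
from h import *
s=np.load("st4.npy",allow_pickle=True).item(); c=cam("wrist",s); im=cv2.imread("pics/w4.png"); hsv=cv2.cvtColor(im,cv2.COLOR_BGR2HSV); H,S,V=cv2.split(hsv)
m=((V<110)).astype(np.uint8); m[:230]=0;m[265:]=0;m[:,:295]=0;m[:,332:]=0
n,l,st,ce=cv2.connectedComponentsWithStats(m); i=1+np.argmax(st[1:,4]); print("hole",st[i],ce[i],ray(c,*ce[i],.03).round(4), ray(c,*ce[i],.024).round(4))
e=[ray(c,st[i][0]-.5,ce[i][1],.03),ray(c,st[i][0]+st[i][2]-.5,ce[i][1],.03)]; print("dia",np.linalg.norm(e[1]-e[0]))
print("handle",ray(c,314,161,.12).round(4))
for v in range(248,316,2):
    r=V[v,255:430].astype(int); w=np.where((r>235)&(S[v,255:430]<25))[0]+255
    runs=np.split(w,np.where(np.diff(w)>1)[0]+1) if len(w) else []
    print(v,[(int(a[0]),int(a[-1])) for a in runs if len(a)>3])
E
```

```text
hole [303 237  20  20 313] [312.37699681 246.75079872] [ 0.6153 -0.0144  0.03  ] [ 0.617  -0.0146  0.024 ]
dia 0.024707051477252613
handle [0.5077 0.0012 0.12  ]
248 []
250 []
252 []
254 []
256 []
258 []
260 []
262 []
264 []
266 [(275, 289), (295, 300)]
268 []
270 []
272 []
274 [(266, 299)]
276 [(266, 299), (386, 420)]
278 [(266, 300), (386, 419)]
280 [(266, 300), (386, 413)]
282 [(266, 300), (381, 384), (386, 413)]
284 [(269, 301), (381, 414)]
286 [(269, 301), (381, 412)]
288 [(269, 301), (381, 412)]
290 [(269, 300), (381, 412)]
292 [(269, 300), (380, 411)]
294 [(380, 412)]
296 []
298 []
300 [(320, 377)]
302 [(267, 299)]
304 [(267, 299), (384, 411)]
306 [(267, 299), (384, 412)]
308 [(267, 299), (384, 411)]
310 [(267, 299), (384, 411)]
312 [(384, 411)]
314 []
```

```bash
python3 - <<'E'
from h import *
s=np.load("st4.npy",allow_pickle=True).item(); c=cam("wrist",s); top=cam("top")
y=np.radians(-7.6); ex=np.array([np.cos(y),np.sin(y)]); ey=np.array([-ex[1],ex[0]]); h=np.array([.6155,-.0143]); o=h-.01*ex
for n,u,v in(("A",283,292.3),("B",401.5,294)):
    for z in(.11,.105):
        p=ray(c,u,v,z)[:2]; d=p-o; print(n,z,p.round(4),"vise",(d@ex).round(4),(d@ey).round(4))
for n,u in(("A",[(266,283.5),(300.5,283.5),(267,301),(299.5,301),(267,311.5),(300,311.5)]),):
    print([((ray(c,*q,.11)[:2]-o)@np.c_[ex,ey]).round(4).tolist() for q in u])
pA=o+.038*ex; print("origin",o)
# tray/duster in top
t=cam("top"); im=cv2.imread("pics/top0.png"); g=cv2.cvtColor(im,cv2.COLOR_BGR2GRAY)
# tray inner floor corners
for q in((20,327),(168,334),(179,160),(27,151)): print("tray corner",ray(t,110+q[0]/2,120+q[1]/2,.03)[:2].round(3))
# barrel: two ends in crop
for q in((650,183),(647,290)): print("barrel end",ray(t,110+q[0]/2,120+q[1]/2,.085)[:2].round(4))
# barrel mask (bright grey) pca
hsv=cv2.cvtColor(im,cv2.COLOR_BGR2HSV); m=((hsv[:,:,2]>95)&(hsv[:,:,1]<60)).astype(np.uint8); m[:205]=0;m[270:]=0;m[:,:415]=0;m[:,452:]=0
n,l,st,ce=cv2.connectedComponentsWithStats(m); i=1+np.argmax(st[1:,4]); print(st[i],ce[i]); yx=np.argwhere(l==i)[:,::-1].astype(np.float32)
P=np.array([ray(t,*q,.08)[:2] for q in yx]); print("barrel mean",P.mean(0)); w,vv=np.linalg.eigh(np.cov(P.T)); a=vv[:,1]; print("ang",np.degrees(np.arctan2(a[1],a[0])), "extent",np.ptp(P@a),np.ptp(P@vv[:,0]))
E
```

```text
A 0.11 [ 0.6375 -0.0483] vise 0.0363 -0.0308
A 0.105 [ 0.6396 -0.049 ] vise 0.0385 -0.0312
B 0.11 [0.6556 0.0746] vise 0.038 0.0934
B 0.105 [0.6579 0.0756] vise 0.0401 0.0947
[[0.0265, -0.0483], [0.0264, -0.0124], [0.0462, -0.0478], [0.0462, -0.0136], [0.0583, -0.0482], [0.0583, -0.0131]]
origin [ 0.60558784 -0.01297744]
tray corner [0.406 0.45 ]
tray corner [0.398 0.262]
tray corner [0.622 0.257]
tray corner [0.634 0.455]
barrel end [ 0.5813 -0.3394]
barrel end [ 0.4491 -0.332 ]
[426 211  16  54 759] [433.18708827 237.97496706]
barrel mean [ 0.51632074 -0.33402147]
ang 177.23542779183296 extent 0.13212885795684626 0.03697060494189164
```

apply_moves:
  delta_pos:
    - [0.065, -0.035, -0.066]
    - [0.065, -0.035, -0.066]
    - [0.065, -0.035, -0.066]
    - [0.065, -0.035, -0.066]
    - [0.065, -0.035, -0.066]
  dr:
    - [0, 0, -1]
    - [0, 0, -1]
    - [0, 0, -1]
    - [0, 0, -1]
    - [0, 0, -1]
  jaw: [1, 1, 1, 1, 1]

```text
time: 7.82
tool_pos: [0.5857, -0.0206, 0.2544]
tool_rot: [-3.14, -0.003, 2.506]
contact_force: [-0.6, -0.7, 1.1]
opening: 0.0916
grip_force: 0.0
```

apply_moves:
  delta_pos:
    - [0.065, -0.035, -0.066]
    - [0.065, -0.035, -0.066]
    - [0.065, -0.035, -0.066]
    - [0.065, -0.035, -0.066]
    - [0.065, -0.035, -0.066]
  dr:
    - [0, 0, -1]
    - [0, 0, -1]
    - [0, 0, -1]
    - [0, 0, -1]
    - [0, 0, -1]
  jaw: [1, 1, 1, 1, 1]

```text
time: 8.23
tool_pos: [0.612, -0.0346, 0.2286]
tool_rot: [-3.14, -0.001, 2.01]
contact_force: [0.4, -0.1, -0.2]
opening: 0.0919
grip_force: 0.0
```

apply_moves:
  delta_pos:
    - [0.065, -0.035, -0.066]
    - [0.065, -0.035, -0.066]
    - [0.065, -0.035, -0.066]
    - [0.065, -0.035, -0.066]
    - [0.065, -0.035, -0.066]
  dr:
    - [0, 0, -1]
    - [0, 0, -1]
    - [0, 0, -1]
    - [0, 0, -1]
    - [0, 0, -1]
  jaw: [1, 1, 1, 1, 1]

```text
time: 8.65
tool_pos: [0.6382, -0.0486, 0.2027]
tool_rot: [-3.14, -0.0, 1.513]
contact_force: [-0.4, -0.9, -0.1]
opening: 0.0921
grip_force: 0.0
```

apply_moves:
  delta_pos:
    - [0, 0, -0.1]
    - [0, 0, -0.1]
    - [0, 0, -0.1]
    - [0, 0, -0.1]
  dr:
    - [0, 0, -0.146]
    - [0, 0, -0.146]
    - [0, 0, -0.146]
    - [0, 0, -0.146]
  jaw: [1, 1, 1, 1]

```text
time: 8.98
tool_pos: [0.6389, -0.0487, 0.1647]
tool_rot: [3.141, 0.0, 1.444]
contact_force: [0.5, 0.2, 0.3]
opening: 0.0916
grip_force: 0.0
```

```bash
python3 - <<'E'
from h import *
s=telemetry.observe(); np.save("st5.npy",s,allow_pickle=True); print(s["time"],s["tool_pos"],s["tool_rot"])
snap("wrist","w5")
E
```

```text
8.9833 [ 0.63885357 -0.04869429  0.16470233] [3.14073403e+00 8.30287494e-05 1.44350803e+00]
```

View pics/w5.png

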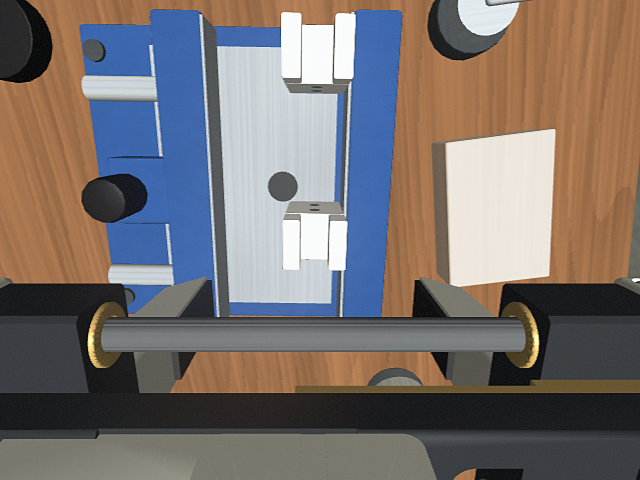

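The wrist view shows rest A's prong tops centred at (315,243), and rest B at (317,50). I'll check the offset from the TCP.

```bash
python3 - <<'E'
from h import *
s=np.load("st5.npy",allow_pickle=True).item(); c=cam("wrist",s); im=cv2.imread("pics/w5.png"); g=cv2.cvtColor(im,cv2.COLOR_BGR2HSV)
m=((g[:,:,2]>235)&(g[:,:,1]<25)).astype(np.uint8)
for n,(r0,r1) in dict(A=(222,262),B=(15,75)).items():
    q=[]
    for v in range(r0,r1,5):
        w=np.where(m[v,270:362])[0]+270; q.append((v,w.min(),w.max()))
    print(n,q)
    col=[np.where(m[(195 if n=='A' else 0):(285 if n=='A' else 100),u])[0]+(195 if n=='A' else 0) for u in (290,338)]
    print([(a.min(),a.max()) for a in col if len(a)])
for q in((315,243),(318,47)): print(ray(c,*q,.11).round(4))
print(ray(c,283,186,.03))
E
```

```text
A [(222, np.int64(283), np.int64(346)), (227, np.int64(283), np.int64(346)), (232, np.int64(283), np.int64(345)), (237, np.int64(283), np.int64(345)), (242, np.int64(283), np.int64(345)), (247, np.int64(283), np.int64(345)), (252, np.int64(283), np.int64(345)), (257, np.int64(283), np.int64(344))]
[(np.int64(213), np.int64(268)), (np.int64(221), np.int64(269))]
B [(15, np.int64(281), np.int64(354)), (20, np.int64(281), np.int64(354)), (25, np.int64(281), np.int64(354)), (30, np.int64(281), np.int64(354)), (35, np.int64(281), np.int64(353)), (40, np.int64(281), np.int64(353)), (45, np.int64(281), np.int64(353)), (50, np.int64(281), np.int64(353)), (55, np.int64(281), np.int64(353)), (60, np.int64(282), np.int64(352)), (65, np.int64(282), np.int64(352)), (70, np.int64(282), np.int64(352))]
[(np.int64(13), np.int64(77)), (np.int64(13), np.int64(78))]
[ 0.6394 -0.0468  0.11  ]
[0.6563 0.0737 0.11  ]
[ 0.61582188 -0.01455461  0.03      ]
```

apply_moves:
  delta_pos:
    - [0, 0.005, -0.1]
    - [0, 0.005, -0.15]
    - [0, 0.005, -0.2]
    - [0, 0.005, -0.22]
    - [0, 0.005, -0.24]
    - [0, 0.005, -0.26]
    - [0, 0.005, -0.26]
  dr:
    - [0, 0, 0]
    - [0, 0, 0]
    - [0, 0, 0]
    - [0, 0, 0]
    - [0, 0, 0]
    - [0, 0, 0]
    - [0, 0, 0]
  jaw: [1, 1, 1, 1, 1, 1, 1]

```text
time: 9.62
tool_pos: [0.6386, -0.0467, 0.0592]
tool_rot: [-3.141, -0.0, 1.439]
contact_force: [0.0, 0.2, -0.4]
opening: 0.0919
grip_force: 0.0
```

apply_moves:
  delta_pos:
    - [0, 0, 0]
    - [0, 0, 0]
    - [0, 0, 0]
    - [0, 0, 0]
    - [0, 0, 0]
    - [0, 0, 0]
    - [0, 0, 0]
    - [0, 0, 0]
  dr:
    - [0, 0, 0]
    - [0, 0, 0]
    - [0, 0, 0]
    - [0, 0, 0]
    - [0, 0, 0]
    - [0, 0, 0]
    - [0, 0, 0]
    - [0, 0, 0]
  jaw: [0.3, 0.3, 0.3, 0.3, 0.3, 0.3, 0.3, 0.3]
  force: 20

```text
time: 10.28
tool_pos: [0.6387, -0.0467, 0.0596]
tool_rot: [3.141, 0.0, 1.438]
contact_force: [-0.3, -0.2, -0.3]
opening: 0.0441
grip_force: 19.9
```

apply_moves:
  delta_pos:
    - [0, 0, 0.05]
    - [0, 0, 0.15]
    - [0, 0, 0.25]
    - [0, 0, 0.35]
    - [0, 0, 0.35]
    - [0, 0, 0.35]
  dr:
    - [0, 0, 0]
    - [0, 0, 0]
    - [0, 0, 0]
    - [0, 0, 0]
    - [0, 0, 0]
    - [0, 0, 0]
  jaw: [0.3, 0.3, 0.3, 0.3, 0.3, 0.3]

```text
time: 10.78
tool_pos: [0.6398, -0.0469, 0.2023]
tool_rot: [3.136, 0.0, 1.438]
contact_force: [0.6, -0.2, -2.7]
opening: 0.0439
grip_force: 19.9
```

apply_moves:
  delta_pos:
    - [-0.02, 0.07, 0]
    - [-0.04, 0.15, 0]
    - [-0.06, 0.23, 0]
    - [-0.085, 0.31, 0]
    - [-0.105, 0.39, 0]
    - [-0.13, 0.47, 0]
    - [-0.155, 0.559, 0]
    - [-0.155, 0.559, 0]
  dr:
    - [0, 0, 0]
    - [0, 0, 0]
    - [0, 0, 0]
    - [0, 0, 0]
    - [0, 0, 0]
    - [0, 0, 0]
    - [0, 0, 0]
    - [0, 0, 0]
  jaw: [0.3, 0.3, 0.3, 0.3, 0.3, 0.3, 0.3, 0.3]

```text
time: 11.45
tool_pos: [0.5732, 0.1828, 0.1973]
tool_rot: [-3.136, -0.001, 1.443]
contact_force: [0.6, -0.4, -1.0]
opening: 0.0439
grip_force: 19.9
```

apply_moves:
  delta_pos:
    - [-0.02, 0.07, 0]
    - [-0.04, 0.15, 0]
    - [-0.06, 0.23, 0]
    - [-0.085, 0.31, 0]
    - [-0.105, 0.39, 0]
    - [-0.13, 0.47, 0]
    - [-0.155, 0.559, 0]
    - [-0.155, 0.559, 0]
  dr:
    - [0, 0, 0]
    - [0, 0, 0]
    - [0, 0, 0]
    - [0, 0, 0]
    - [0, 0, 0]
    - [0, 0, 0]
    - [0, 0, 0]
    - [0, 0, 0]
  jaw: [0.3, 0.3, 0.3, 0.3, 0.3, 0.3, 0.3, 0.3]

```text
time: 12.12
tool_pos: [0.5109, 0.4059, 0.1967]
tool_rot: [-3.137, -0.0, 1.444]
contact_force: [-0.3, -0.1, -1.9]
opening: 0.0438
grip_force: 20.0
```

```bash
python3 - <<'E'
from h import *
s=telemetry.observe(); c=cam("wrist",s); im=snap("wrist","w6"); print(s["time"],s["tool_pos"],s["tool_rot"],s["opening"],s["grip_force"])
hsv=cv2.cvtColor(im,cv2.COLOR_RGB2HSV); H,S,V=cv2.split(hsv)
# dominant tray colour in wrist
wood=((H<25)&(S>70)); m=(~wood).astype(np.uint8)*255; m[275:]=0
cs,_=cv2.findContours(cv2.morphologyEx(m,cv2.MORPH_OPEN,np.ones((5,5))),0,2)
for k in cs:
    if cv2.contourArea(k)>1500: print(cv2.contourArea(k),[ (tuple(p[0]),ray(c,*p[0],.03)[:2].round(3).tolist()) for p in cv2.approxPolyDP(k,6,True)])
E
```

```text
12.1167 [0.51086864 0.40594952 0.19669329] [-3.13706526e+00 -1.98262524e-04  1.44353323e+00] 0.043799570185208844 19.962847530841827
25051.0 [((np.int32(430), np.int32(152)), [0.625, 0.451]), ((np.int32(201), np.int32(176)), [0.408, 0.456]), ((np.int32(218), np.int32(274)), [0.405, 0.356]), ((np.int32(433), np.int32(274)), [0.622, 0.329])]
2123.5 [((np.int32(319), np.int32(12)), [0.536, 0.579]), ((np.int32(333), np.int32(15)), [0.548, 0.575]), ((np.int32(333), np.int32(28)), [0.546, 0.565]), ((np.int32(343), np.int32(22)), [0.555, 0.569]), ((np.int32(339), np.int32(9)), [0.553, 0.579]), ((np.int32(360), np.int32(17)), [0.57, 0.571]), ((np.int32(371), np.int32(4)), [0.58, 0.579]), ((np.int32(349), np.int32(23)), [0.56, 0.567]), ((np.int32(357), np.int32(28)), [0.567, 0.563]), ((np.int32(371), np.int32(17)), [0.58, 0.569]), ((np.int32(367), np.int32(28)), [0.575, 0.562]), ((np.int32(383), np.int32(30)), [0.589, 0.558]), ((np.int32(403), np.int32(11)), [0.607, 0.571]), ((np.int32(397), np.int32(30)), [0.601, 0.557]), ((np.int32(410), np.int32(22)), [0.612, 0.561]), ((np.int32(411), np.i
[... 1404 characters left out ...]
, np.int32(20)), [0.352, 0.596]), ((np.int32(89), np.int32(37)), [0.336, 0.585]), ((np.int32(80), np.int32(25)), [0.331, 0.595]), ((np.int32(61), np.int32(28)), [0.314, 0.595]), ((np.int32(68), np.int32(39)), [0.317, 0.586]), ((np.int32(59), np.int32(43)), [0.309, 0.584]), ((np.int32(50), np.int32(30)), [0.304, 0.595]), ((np.int32(39), np.int32(31)), [0.294, 0.595]), ((np.int32(49), np.int32(42)), [0.3, 0.586]), ((np.int32(38), np.int32(46)), [0.29, 0.584]), ((np.int32(32), np.int32(35)), [0.287, 0.593]), ((np.int32(23), np.int32(47)), [0.276, 0.585]), ((np.int32(12), np.int32(37)), [0.269, 0.594]), ((np.int32(9), np.int32(53)), [0.263, 0.582]), ((np.int32(2), np.int32(42)), [0.259, 0.591])]
```

apply_moves:
  delta_pos:
    - [0, 0, -0.08]
    - [0, 0, -0.16]
    - [0, 0, -0.24]
    - [0, 0, -0.32]
    - [0, 0, -0.37]
    - [0, 0, -0.39]
    - [0, 0, -0.39]
    - [0, 0, -0.39]
  dr:
    - [0, 0, 0]
    - [0, 0, 0]
    - [0, 0, 0]
    - [0, 0, 0]
    - [0, 0, 0]
    - [0, 0, 0]
    - [0, 0, 0]
    - [0, 0, 0]
  jaw: [0.3, 0.3, 0.3, 0.3, 0.3, 0.3, 0.3, 0.3]

```text
time: 12.83
tool_pos: [0.515, 0.3999, 0.0436]
tool_rot: [-3.141, 0.0, 1.437]
contact_force: [0.7, 0.1, -0.0]
opening: 0.0437
grip_force: 20.0
```

apply_moves:
  delta_pos:
    - [0, 0, -0.005]
    - [0, 0, -0.009]
    - [0, 0, -0.012]
    - [0, 0, -0.012]
    - [0, 0, -0.012]
  dr:
    - [0, 0, 0]
    - [0, 0, 0]
    - [0, 0, 0]
    - [0, 0, 0]
    - [0, 0, 0]
  jaw: [0.3, 0.3, 0.3, 0.3, 0.3]

```text
time: 13.25
tool_pos: [0.5147, 0.4006, 0.0392]
tool_rot: [3.141, -0.0, 1.438]
contact_force: [-0.3, -0.6, -1.2]
opening: 0.0438
grip_force: 20.0
```

apply_moves:
  delta_pos:
    - [0, 0, -0.004]
    - [0, 0, -0.008]
    - [0, 0, -0.011]
    - [0, 0, -0.011]
  dr:
    - [0, 0, 0]
    - [0, 0, 0]
    - [0, 0, 0]
    - [0, 0, 0]
  jaw: [0.3, 0.3, 0.3, 0.3]

```text
time: 13.58
tool_pos: [0.5146, 0.4007, 0.0346]
tool_rot: [3.141, -0.0, 1.438]
contact_force: [-0.1, -0.2, 2.4]
opening: 0.0437
grip_force: 20.0
```

apply_moves:
  delta_pos:
    - [0, 0, 0]
    - [0, 0, 0]
    - [0, 0, 0]
    - [0, 0, 0.05]
    - [0, 0, 0.15]
    - [0, 0, 0.25]
    - [0, 0, 0.35]
    - [0, 0, 0.4]
  dr:
    - [0, 0, 0]
    - [0, 0, 0]
    - [0, 0, 0]
    - [0, 0, 0]
    - [0, 0, 0]
    - [0, 0, 0]
    - [0, 0, 0]
    - [0, 0, 0]
  jaw: [1, 1, 1, 1, 1, 1, 1, 1]

```text
time: 14.25
tool_pos: [0.5161, 0.4014, 0.2001]
tool_rot: [3.135, -0.005, 1.438]
contact_force: [0.5, 1.4, -0.7]
opening: 0.0908
grip_force: 0.0
```

apply_moves:
  delta_pos:
    - [0.354, -0.817, 0]
    - [0.354, -0.817, 0]
    - [0.354, -0.817, 0]
    - [0.354, -0.817, 0]
    - [0.354, -0.817, 0]
    - [0.354, -0.817, 0]
    - [0.354, -0.817, 0]
    - [0.354, -0.817, 0]
  dr:
    - [0, 0, 0]
    - [0, 0, 0]
    - [0, 0, 0]
    - [0, 0, 0]
    - [0, 0, 0]
    - [0, 0, 0]
    - [0, 0, 0]
    - [0, 0, 0]
  jaw: [1, 1, 1, 1, 1, 1, 1, 1]

```text
time: 14.92
tool_pos: [0.6475, 0.0926, 0.1944]
tool_rot: [3.141, 0.0, 1.438]
contact_force: [1.1, 0.9, 1.0]
opening: 0.0919
grip_force: 0.0
```

apply_moves:
  delta_pos:
    - [0, 0, 0]
    - [0, 0, 0]
    - [0, 0, 0]
    - [0, 0, 0]
  dr:
    - [0, 0, 0]
    - [0, 0, 0]
    - [0, 0, 0]
    - [0, 0, 0]
  jaw: [1, 1, 1, 1]

```text
time: 15.25
tool_pos: [0.6466, 0.096, 0.1943]
tool_rot: [-3.141, -0.0, 1.439]
contact_force: [0.1, -0.8, 0.3]
opening: 0.0916
grip_force: 0.0
```

```bash
python3 - <<'E'
from h import *
s=telemetry.observe(); c=cam("wrist",s); im=snap("wrist","w7"); print(s["time"],s["tool_pos"],s["tool_rot"])
g=cv2.cvtColor(im,cv2.COLOR_RGB2HSV); m=((g[:,:,2]>235)&(g[:,:,1]<25)).astype(np.uint8)
p=proj(c,[.6563,.0738,.11]); print(p)
u,v=p.astype(int); mm=m.copy(); mm[:max(0,v-40)]=0; mm[v+40:]=0; mm[:,:u-45]=0; mm[:,u+45:]=0
for r in range(v-36,v+40,6):
    w=np.where(mm[r])[0]; print(r,(w.min(),w.max(),len(w)) if len(w) else None)
E
```

```text
15.25 [0.64660206 0.09598751 0.19430318] [-3.14134172e+00 -3.19118592e-04  1.43919283e+00]
[330.6179758  260.83755283]
224 (np.int64(356), np.int64(356), 1)
230 (np.int64(302), np.int64(338), 35)
236 (np.int64(318), np.int64(341), 24)
242 (np.int64(303), np.int64(358), 54)
248 (np.int64(303), np.int64(358), 54)
254 (np.int64(303), np.int64(358), 54)
260 (np.int64(303), np.int64(357), 52)
266 (np.int64(303), np.int64(357), 52)
272 (np.int64(303), np.int64(357), 30)
278 (np.int64(303), np.int64(357), 29)
284 (np.int64(354), np.int64(354), 1)
290 None
296 (np.int64(353), np.int64(353), 1)
```

apply_moves:
  delta_pos:
    - [0.024, -0.053, -0.08]
    - [0.024, -0.053, -0.16]
    - [0.024, -0.053, -0.22]
    - [0.024, -0.053, -0.27]
    - [0.024, -0.053, -0.3]
    - [0.024, -0.053, -0.32]
    - [0.024, -0.053, -0.336]
    - [0.024, -0.053, -0.336]
  dr:
    - [0, 0, 0]
    - [0, 0, 0]
    - [0, 0, 0]
    - [0, 0, 0]
    - [0, 0, 0]
    - [0, 0, 0]
    - [0, 0, 0]
    - [0, 0, 0]
  jaw: [1, 1, 1, 1, 1, 1, 1, 1]

```text
time: 15.97
tool_pos: [0.6565, 0.074, 0.0594]
tool_rot: [-3.141, 0.0, 1.439]
contact_force: [0.2, 0.2, 0.7]
opening: 0.0919
grip_force: 0.0
```

apply_moves:
  delta_pos:
    - [0, 0, 0]
    - [0, 0, 0]
    - [0, 0, 0]
    - [0, 0, 0]
    - [0, 0, 0]
    - [0, 0, 0]
    - [0, 0, 0]
    - [0, 0, 0]
  dr:
    - [0, 0, 0]
    - [0, 0, 0]
    - [0, 0, 0]
    - [0, 0, 0]
    - [0, 0, 0]
    - [0, 0, 0]
    - [0, 0, 0]
    - [0, 0, 0]
  jaw: [0.3, 0.3, 0.3, 0.3, 0.3, 0.3, 0.3, 0.3]
  force: 20

```text
time: 16.63
tool_pos: [0.6567, 0.0734, 0.0599]
tool_rot: [3.141, -0.0, 1.438]
contact_force: [-0.6, 0.1, -0.4]
opening: 0.0438
grip_force: 20.0
```

apply_moves:
  delta_pos:
    - [0, 0, 0.05]
    - [0, 0, 0.15]
    - [0, 0, 0.25]
    - [0, 0, 0.35]
    - [0, 0, 0.35]
    - [0, 0, 0.35]
  dr:
    - [0, 0, 0]
    - [0, 0, 0]
    - [0, 0, 0]
    - [0, 0, 0]
    - [0, 0, 0]
    - [0, 0, 0]
  jaw: [0.3, 0.3, 0.3, 0.3, 0.3, 0.3]

```text
time: 17.13
tool_pos: [0.658, 0.0735, 0.2028]
tool_rot: [3.136, -0.001, 1.438]
contact_force: [0.1, -0.6, -1.6]
opening: 0.0439
grip_force: 20.0
```

apply_moves:
  delta_pos:
    - [-0.05, 0.08, 0]
    - [-0.1, 0.17, 0]
    - [-0.15, 0.26, 0]
    - [-0.2, 0.35, 0]
    - [-0.26, 0.44, 0]
    - [-0.31, 0.53, 0]
    - [-0.354, 0.604, 0]
    - [-0.354, 0.604, 0]
  dr:
    - [0, 0, 0]
    - [0, 0, 0]
    - [0, 0, 0]
    - [0, 0, 0]
    - [0, 0, 0]
    - [0, 0, 0]
    - [0, 0, 0]
    - [0, 0, 0]
  jaw: [0.3, 0.3, 0.3, 0.3, 0.3, 0.3, 0.3, 0.3]

```text
time: 17.8
tool_pos: [0.5101, 0.3202, 0.1977]
tool_rot: [-3.136, -0.0, 1.444]
contact_force: [0.3, -0.2, -2.1]
opening: 0.0439
grip_force: 20.0
```

apply_moves:
  delta_pos:
    - [0, 0, 0]
    - [0, 0, -0.08]
    - [0, 0, -0.16]
    - [0, 0, -0.24]
    - [0, 0, -0.32]
    - [0, 0, -0.37]
    - [0, 0, -0.395]
    - [0, 0, -0.395]
  dr:
    - [0, 0, 0]
    - [0, 0, 0]
    - [0, 0, 0]
    - [0, 0, 0]
    - [0, 0, 0]
    - [0, 0, 0]
    - [0, 0, 0]
    - [0, 0, 0]
  jaw: [0.3, 0.3, 0.3, 0.3, 0.3, 0.3, 0.3, 0.3]

```text
time: 18.47
tool_pos: [0.5138, 0.3128, 0.0385]
tool_rot: [-3.136, 0.004, 1.436]
contact_force: [-0.7, -0.8, -1.7]
opening: 0.0436
grip_force: 20.0
```

apply_moves:
  delta_pos:
    - [0, 0, -0.005]
    - [0, 0, -0.009]
    - [0, 0, -0.013]
    - [0, 0, -0.013]
  dr:
    - [0, 0, 0]
    - [0, 0, 0]
    - [0, 0, 0]
    - [0, 0, 0]
  jaw: [0.3, 0.3, 0.3, 0.3]

```text
time: 18.8
tool_pos: [0.5157, 0.3152, 0.0376]
tool_rot: [3.14, -0.001, 1.438]
contact_force: [-0.3, 0.5, -2.2]
opening: 0.0438
grip_force: 20.0
```

apply_moves:
  delta_pos:
    - [0, 0, -0.003]
    - [0, 0, -0.005]
    - [0, 0, -0.008]
    - [0, 0, -0.008]
  dr:
    - [0, 0, 0]
    - [0, 0, 0]
    - [0, 0, 0]
    - [0, 0, 0]
  jaw: [0.3, 0.3, 0.3, 0.3]

```text
time: 19.13
tool_pos: [0.5157, 0.3153, 0.0347]
tool_rot: [3.14, -0.001, 1.438]
contact_force: [-0.2, 0.3, 5.3]
opening: 0.044
grip_force: 20.0
```

apply_moves:
  delta_pos:
    - [0, 0, 0]
    - [0, 0, 0]
    - [0, 0, 0]
    - [0, 0, 0.05]
    - [0, 0, 0.15]
    - [0, 0, 0.25]
    - [0, 0, 0.35]
    - [0, 0, 0.45]
  dr:
    - [0, 0, 0]
    - [0, 0, 0]
    - [0, 0, 0]
    - [0, 0, 0]
    - [0, 0, 0]
    - [0, 0, 0]
    - [0, 0, 0]
    - [0, 0, 0]
  jaw: [1, 1, 1, 1, 1, 1, 1, 1]

```text
time: 19.8
tool_pos: [0.5147, 0.3149, 0.2153]
tool_rot: [-3.141, 0.0, 1.438]
contact_force: [1.2, 0.5, 0.5]
opening: 0.09
grip_force: 0.0
```

apply_moves:
  delta_pos:
    - [0, -0.6, 0.1]
    - [0, -0.6, 0.1]
    - [0, -0.6, 0.1]
    - [0, -0.6, 0.1]
    - [0, -0.6, 0.1]
    - [0, -0.6, 0.1]
    - [0, -0.6, 0.1]
  dr:
    - [0, 0, -1]
    - [0, 0, -1]
    - [0, 0, -1]
    - [0, 0, -1]
    - [0, 0, -1]
    - [0, 0, -1]
    - [0, 0, -1]
  jaw: [1, 1, 1, 1, 1, 1, 1]

```text
time: 20.38
tool_pos: [0.5157, 0.0695, 0.2548]
tool_rot: [3.138, 0.001, 0.932]
contact_force: [0.2, -0.2, 0.5]
opening: 0.0924
grip_force: 0.0
```

apply_moves:
  delta_pos:
    - [0, -0.6, 0.1]
    - [0, -0.6, 0.1]
    - [0, -0.6, 0.1]
    - [0, -0.6, 0.1]
    - [0, -0.6, 0.1]
    - [0, -0.6, 0.1]
    - [0, -0.6, 0.1]
  dr:
    - [0, 0, -1]
    - [0, 0, -1]
    - [0, 0, -1]
    - [0, 0, -1]
    - [0, 0, -1]
    - [0, 0, -1]
    - [0, 0, -1]
  jaw: [1, 1, 1, 1, 1, 1, 1]

```text
time: 20.97
tool_pos: [0.5152, -0.1707, 0.2938]
tool_rot: [3.139, 0.0, 0.432]
contact_force: [-0.6, 1.3, 0.2]
opening: 0.0918
grip_force: 0.0
```

apply_moves:
  delta_pos:
    - [0, -0.4, 0]
    - [0, -0.4, 0]
    - [0, -0.4, 0]
    - [0, -0.4, 0]
    - [0, -0.4, 0]
    - [0, -0.4, 0]
    - [0, -0.4, 0]
    - [0, -0.4, 0]
  dr:
    - [0, 0, -0.974]
    - [0, 0, -0.974]
    - [0, 0, -0.974]
    - [0, 0, -0.974]
    - [0, 0, -0.974]
    - [0, 0, -0.974]
    - [0, 0, -0.974]
    - [0, 0, -0.974]
  jaw: [1, 1, 1, 1, 1, 1, 1, 1]

```text
time: 21.63
tool_pos: [0.5155, -0.3234, 0.2936]
tool_rot: [-3.141, -0.0, -0.047]
contact_force: [0.6, -0.5, 0.6]
opening: 0.0917
grip_force: 0.0
```

```bash
python3 - <<'E'
from h import *
s=telemetry.observe(); np.save("st8.npy",s,allow_pickle=True); print(s["time"],s["tool_pos"],s["tool_rot"])
w=snap("wrist","w8"); t=snap("top","t8")
cv2.imwrite("pics/c8.png",np.hstack([cv2.resize(w,(533,400)),cv2.resize(t[190:300,110:205],(260,400))[:, :, :]])[:,:,::-1])
E
```

```text
21.6333 [ 0.51553199 -0.3233982   0.29362906] [-3.14129038e+00 -1.42148285e-04 -4.68427440e-02]
```

View pics/c8.png

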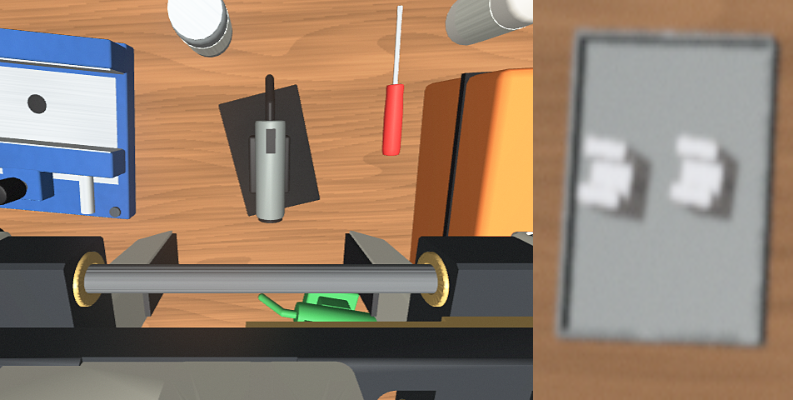

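The wrist view shows the grey duster on its mat, with its barrel running from crop (270,122) to (270,220) and its nozzle up, and the green look-alike below it. In the top crop both rests stand upright in the tray. I'll measure the barrel and the mat.

```bash
python3 - <<'E'
from h import *
s=np.load("st8.npy",allow_pickle=True).item(); c=cam("wrist",s); im=cv2.imread("pics/w8.png"); H,S,V=cv2.split(cv2.cvtColor(im,cv2.COLOR_BGR2HSV))
rows=[]
for v in range(155,262,8):
    r=np.where((V[v,290:360]>88)&(S[v,290:360]<60))[0]+290
    if len(r): rows.append((v,int(r.min()),int(r.max())))
print(rows)
m=((V>88)&(S<60)).astype(np.uint8); m[:135]=0;m[275:]=0;m[:,:296]=0;m[:,:]=m; m[:,355:]=0
n,l,st,ce=cv2.connectedComponentsWithStats(m); i=1+np.argmax(st[1:,4]); print(st[i],ce[i])
# nozzle dark tip & mat
d=((V<70)&(S<90)).astype(np.uint8)*255; d[:80]=0; d[270:]=0; d[:,:255]=0; d[:,390:]=0
cs,_=cv2.findContours(cv2.morphologyEx(d,3,np.ones((3,3))),0,2); k=max(cs,key=cv2.contourArea)
ap=cv2.approxPolyDP(cv2.convexHull(k),5,True)[:,0]; print([(p.tolist(),ray(c,*p,.004)[:2].round(4).tolist()) for p in ap])
for u,v in ((324,87),(324,90),(324,95)): print("tip",ray(c,u,v,.035)[:2])
e=rows[2],rows[-2]
P=[ray(c,(a[1]+a[2])/2,a[0],.075)[:2] for a in rows]; print(np.array(P).round(4).tolist())
f=np.polyfit([p[0] for p in P],[p[1] for p in P],1); print("yaw",np.degrees(np.arctan(f[0])))
t=st[i]; print("front/back px rows",t[1],t[1]+t[3], "front",ray(c,324,t[1],.08)[:2],"back",ray(c,324,t[1]+t[3],.092)[:2],ray(c,324,t[1]+t[3],.072)[:2])
E
```

```text
[(155, 307, 342), (163, 307, 341), (171, 301, 345), (179, 301, 344), (187, 301, 344), (195, 301, 344), (203, 302, 341), (211, 302, 341), (219, 302, 340), (227, 303, 340), (235, 307, 340), (243, 307, 340), (251, 307, 340), (259, 309, 339)]
[ 301  145   42  120 4387] [322.31730112 202.31479371]
[([326, 90], [0.6403, -0.3447]), ([356, 103], [0.6239, -0.3805]), ([383, 238], [0.4527, -0.4139]), ([299, 258], [0.4298, -0.3005]), ([263, 126], [0.6025, -0.2656])]
tip [ 0.64002881 -0.34144122]
tip [ 0.6368865 -0.3413222]
tip [ 0.63162137 -0.34112277]
[[0.5673, -0.3381], [0.559, -0.3373], [0.5505, -0.3359], [0.5419, -0.335], [0.5333, -0.3347], [0.5245, -0.3343], [0.5156, -0.3329], [0.5066, -0.3325], [0.4976, -0.3316], [0.4883, -0.3318], [0.4789, -0.3337], [0.4695, -0.3333], [0.46, -0.3329], [0.4503, -0.3332]]
yaw -2.3030318866153454
front/back px rows 145 265 front [ 0.57782062 -0.33785139] back [ 0.4488883  -0.33263874] [ 0.4419248 -0.3329232]
```

apply_moves:
  delta_pos:
    - [0.005, -0.028, -0.1]
    - [0.005, -0.028, -0.2]
    - [0.005, -0.028, -0.3]
    - [0.005, -0.028, -0.38]
    - [0.005, -0.028, -0.44]
    - [0.005, -0.028, -0.44]
    - [0.005, -0.028, -0.44]
  dr:
    - [0, 0, 0]
    - [0, 0, 0]
    - [0, 0, 0]
    - [0, 0, 0]
    - [0, 0, 0]
    - [0, 0, 0]
    - [0, 0, 0]
  jaw: [1, 1, 1, 1, 1, 1, 1]

```text
time: 22.32
tool_pos: [0.5171, -0.3351, 0.1174]
tool_rot: [-3.141, 0.001, -0.048]
contact_force: [0.7, -0.9, 0.1]
opening: 0.0917
grip_force: 0.0
```

```bash
python3 - <<'E'
from h import *
s=telemetry.observe(); c=cam("wrist",s); w=snap("wrist","w9"); print(s["time"],s["tool_pos"],s["tool_rot"])
H,S,V=cv2.split(cv2.cvtColor(w,cv2.COLOR_RGB2HSV)); P=[]
for v in range(20,275,15):
    r=np.where((V[v,230:420]>88)&(S[v,230:420]<60))[0]+230
    if len(r): p=ray(c,(r.min()+r.max())/2,v,.078); P.append(p); print(v,r.min(),r.max(),p[:2].round(4))
E
```

```text
22.3167 [ 0.51709609 -0.33509892  0.11736334] [-3.14060865e+00  1.37625758e-03 -4.78630535e-02]
125 311 314 [ 0.5943 -0.3386]
140 311 314 [ 0.5858 -0.3382]
155 283 344 [ 0.5771 -0.3384]
170 282 344 [ 0.5682 -0.3377]
185 283 344 [ 0.5591 -0.3376]
200 278 349 [ 0.5498 -0.3371]
215 278 348 [ 0.5404 -0.3364]
230 278 344 [ 0.5307 -0.3347]
245 280 343 [ 0.5208 -0.3345]
260 281 343 [ 0.5107 -0.3343]
```

apply_moves:
  delta_pos:
    - [0, 0, -0.05]
    - [0, 0, -0.1]
    - [0, 0, -0.15]
    - [0, 0, -0.18]
    - [0, 0, -0.2]
    - [0, 0, -0.213]
    - [0, 0, -0.213]
  dr:
    - [0, 0, 0]
    - [0, 0, 0]
    - [0, 0, 0]
    - [0, 0, 0]
    - [0, 0, 0]
    - [0, 0, 0]
    - [0, 0, 0]
  jaw: [1, 1, 1, 1, 1, 1, 1]

```text
time: 22.95
tool_pos: [0.5177, -0.3365, 0.033]
tool_rot: [3.141, -0.001, -0.049]
contact_force: [-0.8, 0.9, -0.0]
opening: 0.0915
grip_force: 0.0
```

apply_moves:
  delta_pos:
    - [0, 0, 0]
    - [0, 0, 0]
    - [0, 0, 0]
    - [0, 0, 0]
    - [0, 0, 0]
    - [0, 0, 0]
    - [0, 0, 0]
    - [0, 0, 0]
  dr:
    - [0, 0, 0]
    - [0, 0, 0]
    - [0, 0, 0]
    - [0, 0, 0]
    - [0, 0, 0]
    - [0, 0, 0]
    - [0, 0, 0]
    - [0, 0, 0]
  jaw: [0.25, 0.25, 0.25, 0.25, 0.25, 0.25, 0.25, 0.25]
  force: 40

```text
time: 23.62
tool_pos: [0.5171, -0.3362, 0.0323]
tool_rot: [3.142, 0.0, -0.049]
contact_force: [0.7, -0.2, 1.0]
opening: 0.0432
grip_force: 0.0
```

apply_moves:
  delta_pos:
    - [0, 0, 0]
    - [0, 0, 0]
    - [0, 0, 0]
    - [0, 0, 0]
  dr:
    - [0, 0, 0]
    - [0, 0, 0]
    - [0, 0, 0]
    - [0, 0, 0]
  jaw: [0.25, 0.25, 0.25, 0.25]

```text
time: 23.95
tool_pos: [0.5171, -0.3361, 0.0323]
tool_rot: [3.142, 0.0, -0.049]
contact_force: [0.1, -0.3, -0.4]
opening: 0.0389
grip_force: 40.0
```

apply_moves:
  delta_pos:
    - [0, 0, 0.03]
    - [0, 0, 0.08]
    - [0, 0, 0.14]
    - [0, 0, 0.2]
    - [0, 0, 0.26]
    - [0, 0, 0.32]
    - [0, 0, 0.345]
    - [0, 0, 0.345]
  dr:
    - [0, 0, 0]
    - [0, 0, 0]
    - [0, 0, 0]
    - [0, 0, 0]
    - [0, 0, 0]
    - [0, 0, 0]
    - [0, 0, 0]
    - [0, 0, 0]
  jaw: [0.25, 0.25, 0.25, 0.25, 0.25, 0.25, 0.25, 0.25]

```text
time: 24.62
tool_pos: [0.5182, -0.3371, 0.1735]
tool_rot: [3.138, -0.004, -0.049]
contact_force: [-0.4, 0.5, -3.8]
opening: 0.0395
grip_force: 40.0
```

apply_moves:
  delta_pos:
    - [0.01, 0.013, 0]
    - [0.018, 0.03, 0]
    - [0.025, 0.045, 0]
    - [0.032, 0.06, 0]
    - [0.04, 0.075, 0]
    - [0.05, 0.09, 0]
    - [0.06, 0.104, 0]
    - [0.06, 0.104, 0]
  dr:
    - [0, 0, 0.1]
    - [0, 0, 0.25]
    - [0, 0, 0.4]
    - [0, 0, 0.55]
    - [0, 0, 0.7]
    - [0, 0, 0.85]
    - [0, 0, 0.991]
    - [0, 0, 0.991]
  jaw: [0.25, 0.25, 0.25, 0.25, 0.25, 0.25, 0.25, 0.25]

```text
time: 25.28
tool_pos: [0.5409, -0.2929, 0.1683]
tool_rot: [-3.138, 0.001, 0.45]
contact_force: [0.7, 0.4, -4.2]
opening: 0.0391
grip_force: 40.0
```

apply_moves:
  delta_pos:
    - [0.01, 0.013, 0]
    - [0.018, 0.03, 0]
    - [0.025, 0.045, 0]
    - [0.032, 0.06, 0]
    - [0.04, 0.075, 0]
    - [0.05, 0.09, 0]
    - [0.06, 0.104, 0]
    - [0.06, 0.104, 0]
  dr:
    - [0, 0, 0.1]
    - [0, 0, 0.25]
    - [0, 0, 0.4]
    - [0, 0, 0.55]
    - [0, 0, 0.7]
    - [0, 0, 0.85]
    - [0, 0, 0.991]
    - [0, 0, 0.991]
  jaw: [0.25, 0.25, 0.25, 0.25, 0.25, 0.25, 0.25, 0.25]

```text
time: 25.95
tool_pos: [0.5649, -0.252, 0.1689]
tool_rot: [-3.139, -0.0, 0.943]
contact_force: [-0.6, -0.4, -3.0]
opening: 0.0388
grip_force: 40.0
```

apply_moves:
  delta_pos:
    - [0.01, 0.013, 0]
    - [0.018, 0.03, 0]
    - [0.025, 0.045, 0]
    - [0.032, 0.06, 0]
    - [0.04, 0.075, 0]
    - [0.05, 0.09, 0]
    - [0.06, 0.104, 0]
    - [0.06, 0.104, 0]
  dr:
    - [0, 0, 0.1]
    - [0, 0, 0.25]
    - [0, 0, 0.4]
    - [0, 0, 0.55]
    - [0, 0, 0.7]
    - [0, 0, 0.85]
    - [0, 0, 0.991]
    - [0, 0, 0.991]
  jaw: [0.25, 0.25, 0.25, 0.25, 0.25, 0.25, 0.25, 0.25]

```text
time: 26.62
tool_pos: [0.589, -0.2107, 0.1693]
tool_rot: [-3.14, -0.001, 1.437]
contact_force: [-0.1, -0.1, -2.9]
opening: 0.039
grip_force: 40.0
```

apply_moves:
  delta_pos:
    - [0, 0, -0.03]
    - [0, 0, -0.06]
    - [0, 0, -0.09]
    - [0, 0, -0.12]
    - [0, 0, -0.14]
    - [0, 0, -0.15]
    - [0, 0, -0.15]
    - [0, 0, -0.15]
  dr:
    - [0, 0, 0]
    - [0, 0, 0]
    - [0, 0, 0]
    - [0, 0, 0]
    - [0, 0, 0]
    - [0, 0, 0]
    - [0, 0, 0]
    - [0, 0, 0]
  jaw: [0.25, 0.25, 0.25, 0.25, 0.25, 0.25, 0.25, 0.25]

```text
time: 27.28
tool_pos: [0.5891, -0.2117, 0.1105]
tool_rot: [3.141, 0.0, 1.436]
contact_force: [0.3, -0.4, -3.3]
opening: 0.0388
grip_force: 40.0
```

```bash
python3 - <<'E'
from h import *
s=telemetry.observe(); print(s["time"],s["tool_pos"],s["tool_rot"],s["opening"])
c=cam("wrist",s); w=snap("wrist","w10")[:,:,::-1].copy(); p=s["tool_pos"]; y=s["tool_rot"][2]; d=np.array([np.cos(y),np.sin(y),0])
o=np.array([p[0],p[1],p[2]-.0283]); tip=o+.117*d+[0,0,.031]; ax=(d-[0,0,1])/2**.5
print("tip",tip); t=(tip[2]-.03)*2**.5; print("hit",(tip+ax*t).round(4),"t",t)
w=cv2.resize(w,None,fx=1.25,fy=1.25)
for q,col in((tip,(0,0,255)),(tip+ax*t,(0,255,255)),(o+.06*d+[0,0,.088],(0,255,0)),(np.array([.6156,-.0144,.03]),(255,0,255))):
    u=proj(c,q)*1.25; print(u/1.25); cv2.drawMarker(w,tuple(int(x) for x in u),col,0,14,1)
cv2.imwrite("pics/c10.png",w)
E
```

```text
27.2833 [ 0.58909296 -0.21169362  0.11045161] [3.14139553e+00 1.35247093e-04 1.43583412e+00] 0.03882175904731716
tip [ 0.60483564 -0.09575757  0.11315161]
hit [ 0.616  -0.0134  0.03  ] t 0.11759413067617483
[315.84723154  32.98573608]
[315.24533489 -81.40986143]
[316.57347809 171.01509486]
[314.78112187 -79.28948341]
```

View pics/c10.png

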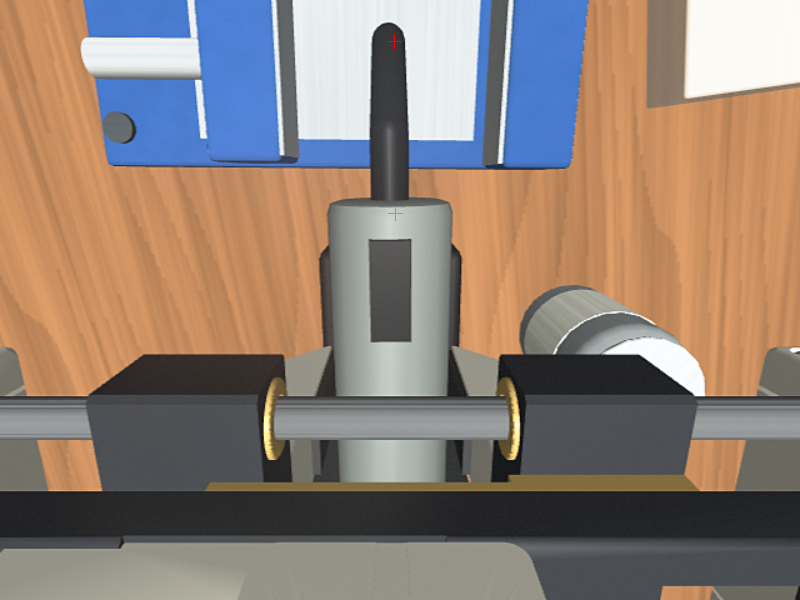

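The overlay shows the nozzle tip within about 3 mm of the predicted spot, (388,33) against (394,41), with the barrel straight. The aim is well inside tolerance, so I'll hold here.

apply_moves:
  delta_pos:
    - [0, 0, 0]
    - [0, 0, 0]
    - [0, 0, 0]
    - [0, 0, 0]
    - [0, 0, 0]
    - [0, 0, 0]
    - [0, 0, 0]
    - [0, 0, 0]
  dr:
    - [0, 0, 0]
    - [0, 0, 0]
    - [0, 0, 0]
    - [0, 0, 0]
    - [0, 0, 0]
    - [0, 0, 0]
    - [0, 0, 0]
    - [0, 0, 0]
  jaw: [0.25, 0.25, 0.25, 0.25, 0.25, 0.25, 0.25, 0.25]

```text
time: 28.0
tool_pos: [0.5891, -0.2113, 0.1103]
tool_rot: [3.142, 0.0, 1.437]
contact_force: [0.3, 0.3, -2.5]
opening: 0.0394
grip_force: 40.0
```

apply_moves:
  delta_pos:
    - [0, 0, 0]
    - [0, 0, 0]
    - [0, 0, 0]
    - [0, 0, 0]
    - [0, 0, 0]
    - [0, 0, 0]
    - [0, 0, 0]
    - [0, 0, 0]
  dr:
    - [0, 0, 0]
    - [0, 0, 0]
    - [0, 0, 0]
    - [0, 0, 0]
    - [0, 0, 0]
    - [0, 0, 0]
    - [0, 0, 0]
    - [0, 0, 0]
  jaw: [0.25, 0.25, 0.25, 0.25, 0.25, 0.25, 0.25, 0.25]

```text
time: 28.67
tool_pos: [0.5891, -0.2113, 0.1103]
tool_rot: [3.142, -0.0, 1.437]
contact_force: [0.2, 0.2, -2.5]
opening: 0.0389
grip_force: 40.0
```

apply_moves:
  delta_pos:
    - [0, 0, 0]
    - [0, 0, 0]
    - [0, 0, 0]
    - [0, 0, 0]
    - [0, 0, 0]
    - [0, 0, 0]
    - [0, 0, 0]
    - [0, 0, 0]
  dr:
    - [0, 0, 0]
    - [0, 0, 0]
    - [0, 0, 0]
    - [0, 0, 0]
    - [0, 0, 0]
    - [0, 0, 0]
    - [0, 0, 0]
    - [0, 0, 0]
  jaw: [0.25, 0.25, 0.25, 0.25, 0.25, 0.25, 0.25, 0.25]

```text
time: 29.33
tool_pos: [0.5891, -0.2114, 0.1103]
tool_rot: [3.142, 0.0, 1.437]
contact_force: [-1.0, -0.4, -1.7]
opening: 0.039
grip_force: 40.0
```

apply_moves:
  delta_pos:
    - [0, 0, 0]
    - [0, 0, 0]
    - [0, 0, 0]
    - [0, 0, 0]
    - [0, 0, 0]
    - [0, 0, 0]
    - [0, 0, 0]
    - [0, 0, 0]
  dr:
    - [0, 0, 0]
    - [0, 0, 0]
    - [0, 0, 0]
    - [0, 0, 0]
    - [0, 0, 0]
    - [0, 0, 0]
    - [0, 0, 0]
    - [0, 0, 0]
  jaw: [0.25, 0.25, 0.25, 0.25, 0.25, 0.25, 0.25, 0.25]

```text
time: 30.0
tool_pos: [0.5891, -0.2114, 0.1103]
tool_rot: [3.142, 0.0, 1.437]
contact_force: [0.3, -0.2, -3.1]
opening: 0.0391
grip_force: 40.0
```

```bash
python3 - <<'E'
from h import *
s=telemetry.observe(); print(s["time"],s["tool_pos"],s["tool_rot"],abs(s["qvel"]).max())
a=cv2.imread("pics/w10.png").astype(int); b=snap("wrist","w11")[:,:,::-1].astype(int); print("image change",abs(a-b).mean(), (abs(a-b).max(2)>40).sum())
E
```

```text
30.0 [ 0.58908671 -0.21135119  0.11026814] [3.14152139e+00 1.44403990e-05 1.43735616e+00] 0.0017652876896320714
image change 2.050187717013889 2355
```

apply_moves:
  delta_pos:
    - [0, 0, 0.03]
    - [0, 0, 0.06]
    - [0, 0, 0.09]
    - [0, 0, 0.12]
    - [0, 0, 0.15]
    - [0, 0, 0.15]
  dr:
    - [0, 0, 0]
    - [0, 0, 0]
    - [0, 0, 0]
    - [0, 0, 0]
    - [0, 0, 0]
    - [0, 0, 0]
  jaw: [0.25, 0.25, 0.25, 0.25, 0.25, 0.25]

```text
time: 30.55
tool_pos: [0.5903, -0.212, 0.173]
tool_rot: [3.137, 0.002, 1.437]
contact_force: [0.1, -0.1, -3.0]
opening: 0.0391
grip_force: 40.0
```

apply_moves:
  delta_pos:
    - [-0.01, -0.013, 0]
    - [-0.018, -0.03, 0]
    - [-0.025, -0.045, 0]
    - [-0.032, -0.06, 0]
    - [-0.04, -0.075, 0]
    - [-0.05, -0.09, 0]
    - [-0.06, -0.104, 0]
    - [-0.06, -0.104, 0]
  dr:
    - [0, 0, -0.1]
    - [0, 0, -0.25]
    - [0, 0, -0.4]
    - [0, 0, -0.55]
    - [0, 0, -0.7]
    - [0, 0, -0.85]
    - [0, 0, -0.991]
    - [0, 0, -0.991]
  jaw: [0.25, 0.25, 0.25, 0.25, 0.25, 0.25, 0.25, 0.25]

```text
time: 31.22
tool_pos: [0.5642, -0.2539, 0.1694]
tool_rot: [-3.141, 0.001, 0.938]
contact_force: [-0.6, 0.3, -2.8]
opening: 0.0394
grip_force: 40.0
```

apply_moves:
  delta_pos:
    - [-0.01, -0.013, 0]
    - [-0.018, -0.03, 0]
    - [-0.025, -0.045, 0]
    - [-0.032, -0.06, 0]
    - [-0.04, -0.075, 0]
    - [-0.05, -0.09, 0]
    - [-0.06, -0.104, 0]
    - [-0.06, -0.104, 0]
  dr:
    - [0, 0, -0.1]
    - [0, 0, -0.25]
    - [0, 0, -0.4]
    - [0, 0, -0.55]
    - [0, 0, -0.7]
    - [0, 0, -0.85]
    - [0, 0, -0.991]
    - [0, 0, -0.991]
  jaw: [0.25, 0.25, 0.25, 0.25, 0.25, 0.25, 0.25, 0.25]

```text
time: 31.88
tool_pos: [0.5405, -0.2951, 0.1697]
tool_rot: [-3.141, 0.001, 0.445]
contact_force: [0.2, -0.1, -3.0]
opening: 0.0392
grip_force: 40.0
```

apply_moves:
  delta_pos:
    - [-0.01, -0.013, 0]
    - [-0.018, -0.03, 0]
    - [-0.025, -0.045, 0]
    - [-0.032, -0.06, 0]
    - [-0.04, -0.075, 0]
    - [-0.05, -0.09, 0]
    - [-0.06, -0.104, 0]
    - [-0.06, -0.104, 0]
  dr:
    - [0, 0, -0.1]
    - [0, 0, -0.25]
    - [0, 0, -0.4]
    - [0, 0, -0.55]
    - [0, 0, -0.7]
    - [0, 0, -0.85]
    - [0, 0, -0.991]
    - [0, 0, -0.991]
  jaw: [0.25, 0.25, 0.25, 0.25, 0.25, 0.25, 0.25, 0.25]

```text
time: 32.55
tool_pos: [0.5168, -0.3366, 0.1699]
tool_rot: [3.141, 0.0, -0.049]
contact_force: [0.0, 0.1, -2.8]
opening: 0.0393
grip_force: 40.0
```

apply_moves:
  delta_pos:
    - [0, 0, -0.06]
    - [0, 0, -0.12]
    - [0, 0, -0.18]
    - [0, 0, -0.24]
    - [0, 0, -0.29]
    - [0, 0, -0.32]
    - [0, 0, -0.33]
    - [0, 0, -0.33]
  dr:
    - [0, 0, 0]
    - [0, 0, 0]
    - [0, 0, 0]
    - [0, 0, 0]
    - [0, 0, 0]
    - [0, 0, 0]
    - [0, 0, 0]
    - [0, 0, 0]
  jaw: [0.25, 0.25, 0.25, 0.25, 0.25, 0.25, 0.25, 0.25]

```text
time: 33.22
tool_pos: [0.5169, -0.3351, 0.037]
tool_rot: [-3.14, 0.002, -0.046]
contact_force: [0.5, 0.2, -2.0]
opening: 0.0388
grip_force: 40.0
```

apply_moves:
  delta_pos:
    - [0, 0, -0.004]
    - [0, 0, -0.007]
    - [0, 0, -0.01]
    - [0, 0, -0.013]
    - [0, 0, -0.013]
  dr:
    - [0, 0, 0]
    - [0, 0, 0]
    - [0, 0, 0]
    - [0, 0, 0]
    - [0, 0, 0]
  jaw: [0.25, 0.25, 0.25, 0.25, 0.25]

```text
time: 33.63
tool_pos: [0.5172, -0.3362, 0.0334]
tool_rot: [3.141, -0.0, -0.049]
contact_force: [-0.7, -0.6, -3.4]
opening: 0.0389
grip_force: 40.0
```

apply_moves:
  delta_pos:
    - [0, 0, -0.002]
    - [0, 0, -0.004]
    - [0, 0, -0.006]
    - [0, 0, -0.006]
  dr:
    - [0, 0, 0]
    - [0, 0, 0]
    - [0, 0, 0]
    - [0, 0, 0]
  jaw: [0.25, 0.25, 0.25, 0.25]

```text
time: 33.97
tool_pos: [0.5173, -0.3363, 0.0322]
tool_rot: [3.141, -0.001, -0.049]
contact_force: [-2.8, 3.3, 6.7]
opening: 0.0394
grip_force: 40.0
```

apply_moves:
  delta_pos:
    - [0, 0, 0]
    - [0, 0, 0]
    - [0, 0, 0]
    - [0, 0, 0]
    - [0, 0, 0.08]
    - [0, 0, 0.18]
    - [0, 0, 0.28]
    - [0, 0, 0.38]
  dr:
    - [0, 0, 0]
    - [0, 0, 0]
    - [0, 0, 0]
    - [0, 0, 0]
    - [0, 0, 0]
    - [0, 0, 0]
    - [0, 0, 0]
    - [0, 0, 0]
  jaw: [1, 1, 1, 1, 1, 1, 1, 1]

```text
time: 34.63
tool_pos: [0.5168, -0.336, 0.1842]
tool_rot: [-3.141, 0.001, -0.049]
contact_force: [0.8, -0.6, 0.0]
opening: 0.0879
grip_force: 0.0
```

apply_moves:
  delta_pos:
    - [0, 0, 0.1]
    - [-0.02, 0.843, 0.1]
    - [-0.02, 0.843, 0.1]
    - [-0.02, 0.843, 0.1]
    - [-0.02, 0.843, 0.1]
    - [-0.02, 0.843, 0.1]
    - [-0.02, 0.843, 0.1]
    - [-0.02, 0.843, 0.1]
  dr:
    - [0, 0, 0]
    - [0, 0, -0.17]
    - [0, 0, -0.17]
    - [0, 0, -0.17]
    - [0, 0, -0.17]
    - [0, 0, -0.17]
    - [0, 0, -0.17]
    - [0, 0, -0.17]
  jaw: [1, 1, 1, 1, 1, 1, 0.75, 0.75]

```text
time: 35.3
tool_pos: [0.5097, -0.0427, 0.2228]
tool_rot: [3.142, -0.0, -0.135]
contact_force: [-0.4, 1.0, 0.0]
opening: 0.0828
grip_force: 0.0
```

```bash
python3 - <<'E'
from h import *
s=telemetry.observe(); c=cam("wrist",s); im=snap("wrist","w12"); t=snap("top","t12"); print(s["time"],s["tool_pos"],s["tool_rot"])
p=proj(c,[.508,.001,.12]); print("pred handle px",p)
H,S,V=cv2.split(cv2.cvtColor(im,cv2.COLOR_RGB2HSV)); u,v=p.astype(int); m=((V<110)&(S<90)).astype(np.uint8); m[:v-35]=0;m[v+35:]=0;m[:,:u-40]=0;m[:,u+40:]=0
n,l,st,ce=cv2.connectedComponentsWithStats(m); 
for i in range(1,n):
    if st[i][4]>150: print(st[i],ce[i],ray(c,*ce[i],.11)[:2].round(4))
# duster after release vs. before in top view
a=cv2.imread("pics/top0.png").astype(int)[190:285,390:470]; b=t[:,:,::-1].astype(int)[190:285,390:470]; print("duster region diff px",(abs(a-b).max(2)>40).sum())
E
```

```text
35.3 [ 0.50974972 -0.04273824  0.22276984] [ 3.14150054e+00 -3.87856795e-04 -1.34573709e-01]
pred handle px [259.67523042 236.79118577]
[ 244  212   37   41 1134] [262.21516755 232.17460317] [0.5092 0.    ]
duster region diff px 0
```

apply_moves:
  delta_pos:
    - [0, 0.109, 0]
    - [0, 0.109, 0]
    - [0, 0.109, -0.08]
    - [0, 0.109, -0.16]
    - [0, 0.109, -0.24]
    - [0, 0.109, -0.32]
    - [0, 0.109, -0.37]
    - [0, 0.109, -0.382]
  dr:
    - [0, 0, 0]
    - [0, 0, 0]
    - [0, 0, 0]
    - [0, 0, 0]
    - [0, 0, 0]
    - [0, 0, 0]
    - [0, 0, 0]
    - [0, 0, 0]
  jaw: [0.75, 0.75, 0.75, 0.75, 0.75, 0.75, 0.75, 0.75]

```text
time: 36.07
tool_pos: [0.5078, -0.0015, 0.0663]
tool_rot: [3.141, 0.007, -0.135]
contact_force: [0.4, 0.2, -0.5]
opening: 0.0687
grip_force: 0.0
```

apply_moves:
  delta_pos:
    - [0, 0, 0]
    - [0, 0, 0]
    - [0, 0, 0]
    - [0, 0, 0]
    - [0, 0, 0]
    - [0, 0, 0]
    - [0, 0, 0]
    - [0, 0, 0]
  dr:
    - [0, 0, 0]
    - [0, 0, 0]
    - [0, 0, 0]
    - [0, 0, 0]
    - [0, 0, 0]
    - [0, 0, 0]
    - [0, 0, 0]
    - [0, 0, 0]
  jaw: [0.1, 0.1, 0.1, 0.1, 0.1, 0.1, 0.1, 0.1]
  force: 30

```text
time: 36.73
tool_pos: [0.5108, 0.0005, 0.0706]
tool_rot: [-3.139, -0.002, -0.135]
contact_force: [1.4, 6.6, 2.7]
opening: 0.0289
grip_force: 30.0
```

Gripped. Next I'll push the jaw 100 mm along the vise's +x.

apply_moves:
  delta_pos:
    - [0.018, -0.002, 0]
    - [0.036, -0.004, 0]
    - [0.054, -0.006, 0]
    - [0.072, -0.008, 0]
    - [0.09, -0.01, 0]
    - [0.108, -0.013, 0]
    - [0.126, -0.015, 0]
    - [0.126, -0.015, 0]
  dr:
    - [0, 0, 0]
    - [0, 0, 0]
    - [0, 0, 0]
    - [0, 0, 0]
    - [0, 0, 0]
    - [0, 0, 0]
    - [0, 0, 0]
    - [0, 0, 0]
  jaw: [0.1, 0.1, 0.1, 0.1, 0.1, 0.1, 0.1, 0.1]

```text
time: 37.4
tool_pos: [0.561, -0.0067, 0.0706]
tool_rot: [-3.141, -0.0, -0.134]
contact_force: [-1.5, 0.7, 4.4]
opening: 0.0291
grip_force: 30.0
```

apply_moves:
  delta_pos:
    - [0.018, -0.002, 0]
    - [0.036, -0.004, 0]
    - [0.054, -0.006, 0]
    - [0.072, -0.01, 0]
    - [0.09, -0.013, 0]
    - [0.108, -0.015, 0]
    - [0.115, -0.017, 0]
    - [0.115, -0.017, 0]
  dr:
    - [0, 0, 0]
    - [0, 0, 0]
    - [0, 0, 0]
    - [0, 0, 0]
    - [0, 0, 0]
    - [0, 0, 0]
    - [0, 0, 0]
    - [0, 0, 0]
  jaw: [0.1, 0.1, 0.1, 0.1, 0.1, 0.1, 0.1, 0.1]

```text
time: 38.07
tool_pos: [0.6066, -0.0133, 0.0706]
tool_rot: [-3.141, 0.0, -0.134]
contact_force: [-2.4, 1.9, 4.5]
opening: 0.0286
grip_force: 30.0
```

apply_moves:
  delta_pos:
    - [0.006, -0.001, 0]
    - [0.01, -0.001, 0]
    - [0.01, -0.001, 0]
    - [0.01, -0.001, 0]
  dr:
    - [0, 0, 0]
    - [0, 0, 0]
    - [0, 0, 0]
    - [0, 0, 0]
  jaw: [0.1, 0.1, 0.1, 0.1]

```text
time: 38.4
tool_pos: [0.6098, -0.0137, 0.0707]
tool_rot: [-3.141, 0.001, -0.134]
contact_force: [-5.2, 1.2, 6.8]
opening: 0.0292
grip_force: 30.0
```

apply_moves:
  delta_pos:
    - [0.006, -0.001, 0]
    - [0.01, -0.001, 0]
    - [0.01, -0.001, 0]
    - [0.01, -0.001, 0]
  dr:
    - [0, 0, 0]
    - [0, 0, 0]
    - [0, 0, 0]
    - [0, 0, 0]
  jaw: [0.1, 0.1, 0.1, 0.1]

```text
time: 38.73
tool_pos: [0.6095, -0.0137, 0.0706]
tool_rot: [3.141, 0.01, -0.134]
contact_force: [-18.9, 2.4, 15.0]
opening: 0.0293
grip_force: 30.0
```

At the stop, so the vise is shut. I'll back off the preload, release, rise and check.

apply_moves:
  delta_pos:
    - [-0.008, 0.001, 0]
    - [-0.008, 0.001, 0]
    - [-0.008, 0.001, 0]
    - [-0.008, 0.001, 0]
    - [-0.008, 0.001, 0.05]
    - [-0.008, 0.001, 0.15]
    - [-0.008, 0.001, 0.25]
    - [-0.008, 0.001, 0.35]
  dr:
    - [0, 0, 0]
    - [0, 0, 0]
    - [0, 0, 0]
    - [0, 0, 0]
    - [0, 0, 0]
    - [0, 0, 0]
    - [0, 0, 0]
    - [0, 0, 0]
  jaw: [0.1, 0.8, 0.8, 0.8, 0.8, 0.8, 0.8, 0.8]

```text
time: 39.4
tool_pos: [0.6113, -0.0142, 0.2111]
tool_rot: [3.141, 0.001, -0.134]
contact_force: [1.4, -0.5, -0.0]
opening: 0.0708
grip_force: 0.0
```

apply_moves:
  delta_pos:
    - [-0.5, 0, 0.2]
    - [-0.5, 0, 0.2]
    - [-0.5, 0, 0.2]
    - [-0.5, 0, 0.2]
    - [-0.5, 0, 0.2]
    - [-0.5, 0, 0.2]
    - [-0.5, 0, 0.2]
    - [-0.5, 0, 0.2]
  dr:
    - [0, 0, 0]
    - [0, 0, 0]
    - [0, 0, 0]
    - [0, 0, 0]
    - [0, 0, 0]
    - [0, 0, 0]
    - [0, 0, 0]
    - [0, 0, 0]
  jaw: [0.8, 0.8, 0.8, 0.8, 0.8, 0.8, 0.8, 0.8]

```text
time: 40.07
tool_pos: [0.4122, -0.0144, 0.2902]
tool_rot: [3.141, -0.002, -0.135]
contact_force: [1.1, -0.4, -0.6]
opening: 0.0734
grip_force: 0.0
```

```bash
python3 - <<'E'
from h import *
s=telemetry.observe(); print(s["time"],s["tool_pos"],s["contact_force"])
t=snap("top","t13"); sc=snap("scene","s13")
H,S,V=cv2.split(cv2.cvtColor(sc,cv2.COLOR_RGB2HSV)); m=((V<75)).astype(np.uint8); m[:200]=0;m[290:]=0;m[:,:320]=0;m[:,385:]=0
n,l,st,ce=cv2.connectedComponentsWithStats(m); print([(st[i].tolist(),ce[i].round(1).tolist()) for i in range(1,n) if st[i][4]>60])
y=np.radians(-7.6); c=cam("scene")
for j in(0,.006): print(j,"pred handle",proj(c,[.6056+(.06-.058-j)*np.cos(y),-.013+(.06-.058-j)*np.sin(y),.103]))
for n_,a,b in(("top",cv2.imread("pics/top0.png"),t),("scene",cv2.imread("pics/scene0.png"),sc)):
    d=(abs(a.astype(int)-b[:,:,::-1].astype(int)).max(2)>45).astype(np.uint8); d=cv2.morphologyEx(d,cv2.MORPH_CLOSE,np.ones((7,7)))
    k,l,st,ce=cv2.connectedComponentsWithStats(d); print(n_,[(st[i].tolist()) for i in range(1,k) if st[i][4]>25])
E
```

```text
40.0667 [ 0.4121666  -0.01437203  0.29017069] [ 1.11459325 -0.42665116 -0.58797722]
[([348, 200, 26, 7, 137], [360.8, 202.5]), ([342, 239, 13, 20, 216], [348.0, 248.5])]
0 pred handle [348.6533255 246.9023361]
0.006 pred handle [347.67796675 244.81116167]
top [[0, 168, 355, 312, 33275], [126, 228, 27, 22, 368], [161, 228, 24, 22, 351], [279, 424, 42, 39, 568], [318, 436, 21, 44, 273]]
scene [[265, 0, 12, 3, 28], [326, 0, 11, 9, 62], [415, 0, 81, 46, 1780], [239, 5, 28, 12, 200], [207, 19, 155, 98, 5827], [470, 163, 23, 22, 300], [440, 174, 23, 28, 256], [290, 223, 120, 75, 4170]]
```

The before/after comparison shows changes only in the arm, the vise and the tray. The duster and bystanders are where they started, so I'm handing in.

```bash
python3 -c "
from cell import job
print(job.hand_in())"
```

```text
the job is handed in; nothing more can be done
None
```

The job is handed in, with no verdict returned: I opened the vise, stood both rests upright in the tray, held the duster on the chip hole for about 2.7 s, put it back on its mat and shut the vise, and before/after pictures show nothing else on the bench moved.

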